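# Put the crispbreads away in their box

### The arm

A 6-joint arm with a two-finger parallel gripper is mounted at the origin on a cart in front of the work surface, level with it; the furniture and walls round the work are solid. World frame = base frame: x ahead of the robot, y to its left, z up, the work surface at z = 0. Lengths are in m, angles in rad, forces in N, time in s.
With the tool pointing down it reaches from about 0.325 to 0.9 m from the base axis. Payload 3.5 kg.
Tool frame: the origin (TCP) lies midway between the tips of the shut fingers; the grasp point (between the pads) lies 19 mm behind it; z points along the fingers, y is the line along which they close (so a half turn about z gives the same grasp; the last joint's range is limited). The gripper opens to 85 mm and grips with 20 to 120 N. Pads are 22 mm wide; open, the fingers measure 114 mm over their backs; the gripper's body (76 mm by 85 mm) begins 54 mm behind the grasp point. The pads swing forward as they close: fully open they stand 13 mm farther back than shut.
Start: joints at [1.028, 0.276, -0.026, 1.268, 0, 1.467], TCP at [0.266, 0.566, 0.231] pointing down, gripper open.
Joint ranges: [-3.12, 3.12], [-0.85, 1.88], [-1.08, 1.24], [-1.95, 2.15], [-1.57, 1.53], [-3.14, 3.14]. Speed limits (rad/s): [2.57, 2.57, 3.14, 3.14, 3.14, 3.14].

### API

Orientations are given as a unit quaternion [x, y, z, w].
In Python, from rig import * gives the robot as it stands.
- The arm moves only by the tool send_rows, never from a script. Its argument "rows" is a list of rows, each an object of numbers: "tx", "ty", "tz": the shift along the tool's x, y, z in units of 50 mm (1.0 is 50 mm); "wx", "wy", "wz": the turn, a rotation vector about the tool's x, y, z in rad. A call has 1 to 10 rows; each row is the pose to reach, as a shift and turn from the pose commanded when the call began, along the tool's axes at that moment; what a row does not reach only later rows make up. A row lasts 1/10 s, in which the tool goes at most 50 mm and 8.59 degrees, less where a joint would pass 70% of its speed; a pose out of reach is approached as far as the arm can. A call with a gripper value outside its range is refused whole. "hand" is the finger opening in mm, from 0 to 85.4, set as the call begins (left out, the last holds). The fingers move at their own pace and stop on an object; "grip_force" is the grip in N (left out, the last holds). Time passes only in rows, so rows that repeat a pose let the fingers close. It gives the time, the measured TCP pose, the force, the opening and the grip force at its end, in the units of the state.
- observe(): the state, without advancing time (a new reading comes with each control period).
- get_image(name): name is "scene" or "top" or "wrist"; returns the picture (480x640x3 uint8, blue, green, red); there is no depth.
- camera_params(name): a dict with "fovy" (degrees; the focal length in pixels is half the picture's height over the tangent of half this angle, whatever the lens; pixels are square), "cx", "cy" (the principal point, pixels), "k1" (the pictures are not rectified: a ray, as slopes to the right and down, at radius r is drawn at 1 + k1 r^2 times it, then the intrinsics apply), "T" (4x4, takes a point from camera to world coordinates). Camera axes: x right, y down, z forward; pixel columns grow to the right and rows downward; lengths in m; the calibration is good to about 2 mm. A picture is of the moment at which its call begins: read the wrist's pose just before it. camera_params takes no time and is no camera call; for the wrist camera it gives the pose at the moment of the call.
- job_done(): hands the job in; it is judged then, once.
The state is a dict: "t": time; "joint_pos": joint angles; "joint_velocities": joint speeds; "effort": joint torques, N m; "tcp_pos": TCP position; "ee_rot": TCP orientation; "wrist_force": force on the tool from outside, world axes, zero at the start; "torque": the same for the moment, N m; "opening": finger opening in m; "gripper_force": force on a finger pad.
Only numpy, scipy, OpenCV 4.12 (cv2) and the standard library are available. Lean on these libraries where they do the work, as an engineer would, in place of code of your own. Each camera call takes 0.05 s, during which the arm holds its last target. There are 200 camera calls.

### The job

Put all the crispbreads that lie on the wooden serving tray away in their white enamel box: take the box's wooden lid off, lay every crispbread flat inside, and put the lid back on so that it sits fully home. They lie thin and flat in the tray's lanes with no room for fingers beside them, so slide each one out past an open end of the tray to get hold of it, and press and grip them gently, because they are brittle. Leave the other things alone.

Things in the scene. Friction and masses are not known exactly. Their poses are not given: they have to be found in the camera images.
- tray: footed wooden serving tray, 150 (x) x 250 (y) mm, firm on rubber feet on the cold black hob (5 mm proud of the worktop). Two lanes along y, 66 mm wide, centres at x = +-36 mm, floor 40 mm above its underside, walls 6 mm thick rising 9.5 mm above the floor, ends open at y = +-125 mm; the right end (-y) is the easier to reach. Origin: centre of its underside, z up.
- crock: crispbread box: white enamelled open box, 152 (x) x 126 (y) x 55 mm high outside, walls and floor 4 mm, inside 144 x 118 mm and 51 mm deep, 0.9 kg, loose on the worktop to the right of the tray. Origin at the centre of its underside, x along its length, z up. The worktop to its right is free: the lid can lie there meanwhile, 190 to 220 mm from centre to centre, its length along y.
- lid: loose wooden lid, 0.25 kg: slab 158 (x) x 132 (y) x 12 mm; under it a plug 137 x 111 x 8 mm that enters the box with 3.5 mm to spare each side; on top a bar handle 70 (x) x 18 (y) x 28 mm high, to grip across the 18 mm. Origin at the centre of the plug's underside: slab 8 to 20 mm up, handle 20 to 48. Starts on the box, where its origin is 47 mm above the box's.
- crisp_1: thin crispbread: stiff brown plate 100 x 54 x 3 mm with rows of dimples, 20 g. Origin at the centre of its underside, x along its 100 mm, y across its 54 mm, z up. Starts flat in one of the tray's lanes, its length along the lane, under 10 mm from the lane's walls, so no finger fits in beside it. May be absent (None): three or four of the four are there
- crisp_2: another crispbread, like crisp_1; may be absent. They are brittle: one snaps if the fingers bear on it with more than 60 N in all (forces of all finger contacts added: a grip of 20 N a side makes 40 N), so press lightly and take the lowest grip force
- crisp_3: another crispbread, like crisp_1; may be absent. To get hold of one: press closed fingertips on its top with 3 to 8 N, drag it until 32 to 42 mm of its length stands out past the tray's end (it falls if its centre leaves the tray). It slides along under the fingertips, but may come to rest up to 10 mm short of their travel
- crisp_4: another crispbread, like crisp_1; may be absent. The part that stands out past the tray's end can be taken from above across its 54 mm width, the fingers passing down on either side of it, beyond the tray
- snack: plain blue snack box, 100 x 145 x 46 mm; leave it alone. Origin at the centre of its underside.
- tub: yoghurt tub, 72 mm across, 71 mm high; leave it alone. Origin at the centre of its underside.
- salt: small salt shaker, 44 mm across, 90 mm high; leave it alone. Origin at the centre of its underside.
Things that resemble listed ones, but are neither listed nor needed, are in the scene too. What is shaped like the crisp_4 but turquoise is not meant.

How it is judged:
On the way, in this order (a step that is already met when the one before it is completed fails the run):
1. a crispbread lies in its lane on the tray, standing out at least 20 mm past the tray's end (its centre less than 27 mm from that end) ((((y of crisp_1 in the frame of tray above 0.098 m or y of crisp_1 in the frame of tray below -0.098 m) and z of crisp_1 in the frame of tray between 0.035 and 0.046 m) or ((y of crisp_2 in the frame of tray above 0.098 m or y of crisp_2 in the frame of tray below -0.098 m) and z of crisp_2 in the frame of tray between 0.035 and 0.046 m) or ((y of crisp_3 in the frame of tray above 0.098 m or y of crisp_3 in the frame of tray below -0.098 m) and z of crisp_3 in the frame of tray between 0.035 and 0.046 m) or ((y of crisp_4 in the frame of tray above 0.098 m or y of crisp_4 in the frame of tray below -0.098 m) and z of crisp_4 in the frame of tray between 0.035 and 0.046 m))), for 0.2 s.
2. one crispbread is in the box, and another lies on the tray standing out past its end in the same way ((((y of crisp_1 in the frame of tray above 0.098 m or y of crisp_1 in the frame of tray below -0.098 m) and z of crisp_1 in the frame of tray between 0.035 and 0.046 m) or ((y of crisp_2 in the frame of tray above 0.098 m or y of crisp_2 in the frame of tray below -0.098 m) and z of crisp_2 in the frame of tray between 0.035 and 0.046 m) or ((y of crisp_3 in the frame of tray above 0.098 m or y of crisp_3 in the frame of tray below -0.098 m) and z of crisp_3 in the frame of tray between 0.035 and 0.046 m) or ((y of crisp_4 in the frame of tray above 0.098 m or y of crisp_4 in the frame of tray below -0.098 m) and z of crisp_4 in the frame of tray between 0.035 and 0.046 m)) and ((height (world z) of crisp_1 below 0.03 m and horizontal distance between crisp_1 and crock below 0.06 m) or (height (world z) of crisp_2 below 0.03 m and horizontal distance between crisp_2 and crock below 0.06 m) or (height (world z) of crisp_3 below 0.03 m and horizontal distance between crisp_3 and crock below 0.06 m) or (height (world z) of crisp_4 below 0.03 m and horizontal distance between crisp_4 and crock below 0.06 m))), for 0.2 s.
At the end, for the whole second after the job is handed in: Every crispbread flat in the box (centre within 45 mm lengthways, 50 mm across and 30 mm in height of the box's origin, tilt under 0.3 rad); lid home (within 8 mm of the box's centre, origin 43-50 mm above the box's, level to 0.04 rad, turned under 0.1 rad); box upright, all at rest (x of crisp_1 in the frame of crock between -0.045 and 0.045 m and y of crisp_1 in the frame of crock between -0.05 and 0.05 m and z of crisp_1 in the frame of crock between 0 and 0.03 m and angle between each of crisp_1, crisp_2, crisp_3, crisp_4's own z axis and vertical below 0.3 rad and x of crisp_2 in the frame of crock between -0.045 and 0.045 m and y of crisp_2 in the frame of crock between -0.05 and 0.05 m and z of crisp_2 in the frame of crock between 0 and 0.03 m and x of crisp_3 in the frame of crock between -0.045 and 0.045 m and y of crisp_3 in the frame of crock between -0.05 and 0.05 m and z of crisp_3 in the frame of crock between 0 and 0.03 m and x of crisp_4 in the frame of crock between -0.045 and 0.045 m and y of crisp_4 in the frame of crock between -0.05 and 0.05 m and z of crisp_4 in the frame of crock between 0 and 0.03 m and horizontal distance between lid and crock below 0.008 m and z of lid in the frame of crock between 0.043 and 0.05 m and angle between lid's own z axis and vertical below 0.04 rad and angle between the x axis of lid and the x axis of crock, either way round below 0.1 rad and linear speed of each of lid, crock below 0.02 m/s and angle between crock's own z axis and vertical below 0.05 rad and height (world z) of crock below 0.008 m); the robot touches nothing.
It fails at once if the fingers bear on a crispbread with more than 60 N in all: it snaps (contact force between the fingers and crisp_1 above 60 N or contact force between the fingers and crisp_2 above 60 N or contact force between the fingers and crisp_3 above 60 N or contact force between the fingers and crisp_4 above 60 N).
It fails at once if the snack box, tub or salt shaker is moved more than 4 cm (distance of any of snack, tub, salt from where it was at the start of the episode above 0.04 m).
Of crisp_1, crisp_2, crisp_3, crisp_4 only 3 to 4 are there at a start; the rules pass over those that are not, and their reading is None.
At some moment in a run one of crock, lid may be knocked a few centimetres aside while the robot is not near it.
It also fails if it takes over 210 s, if anything falls off the work surface, if the arm or the gripper's body presses on something with over 40 N, if the wrist force passes 120 N, or if a joint passes its speed limit or range.

## Working session

There is one attempt and no reset: what is moved stays moved. The work goes in short steps, Python scripts to look and compute and a tool call to move; the robot and the scene stay as the last step left them, time stands still between calls to the robot, and variables do not carry over. Pictures are saved under pics/ and viewed, at most 18 in all, crops included, and the job is handed in when it is done.

Besides the shell and the picture viewer there is one more tool, called after ">>>" as name(argument=value, ...), one argument or row to a line, values as JSON. send_rows: Moves the arm, as the interface text tells. Its arguments: {"type":"object","properties":{"rows":{"type":"array","items":{"type":"object","properties":{"tx":{"type":"number"},"ty":{"type":"number"},"tz":{"type":"number"},"wx":{"type":"number"},"wy":{"type":"number"},"wz":{"type":"number"}}}},"hand":{"type":"number"},"grip_force":{"type":"number"}},"required":["rows"]}

```bash
mkdir -p pics; cat > h.py <<'E'
from rig import *
import numpy as np, cv2
from scipy.spatial.transform import Rotation as R
def ray(c,u,v):
    f=240/np.tan(np.radians(c["fovy"])/2)
    d=np.array([(u-c["cx"])/f,(v-c["cy"])/f]); s=d.copy()
    for _ in range(20): s=d/(1+c["k1"]*(s@s))
    T=np.array(c["T"]); return T[:3,3],T[:3,:3]@np.array([s[0],s[1],1])
def onz(c,u,v,z):
    o,d=ray(c,u,v); return o+d*(z-o[2])/d[2]
def tri(a,b):
    # list of (cam,u,v)
    A=np.zeros((3,3));B=np.zeros(3)
    for c,u,v in (a,b):
        o,d=ray(c,u,v);d=d/np.linalg.norm(d);P=np.eye(3)-np.outer(d,d);A+=P;B+=P@o
    return np.linalg.solve(A,B)
def proj(c,p):
    T=np.array(c["T"]);q=T[:3,:3].T@(np.array(p)-T[:3,3]);s=q[:2]/q[2];s=s*(1+c["k1"]*(s@s))
    f=240/np.tan(np.radians(c["fovy"])/2);return s*f+[c["cx"],c["cy"]]
E
python3 - <<'E'
from h import *
s=observe();print(s)
for n in("scene","top"):
    c=camera_params(n);print(n,c);cv2.imwrite(f"pics/{n}0.png",get_image(n))
print(camera_params("wrist"))
E
```

```text
{'t': 0.0, 'joint_pos': array([ 1.02761111e+00,  2.77150982e-01, -2.79245118e-02,  1.26801217e+00,
        7.42907326e-07,  1.46740375e+00]), 'joint_velocities': array([ 1.23320383e-03, -9.54422747e-06, -1.10025189e-03, -1.26291312e-03,
        6.55656461e-04,  3.92321194e-04]), 'effort': array([ 1.39424119e-03, -4.45502079e+01,  2.95205194e+01,  1.62731821e-02,
       -1.02068150e-04,  1.44629141e-06]), 'tcp_pos': array([0.26568163, 0.56483067, 0.230128  ]), 'ee_rot': array([ 2.18128301e-01,  9.75919429e-01, -1.08620173e-03, -3.64316556e-04]), 'wrist_force': array([-0.05285437,  0.14592924,  0.14772829]), 'torque': array([ 0.04922878,  0.01330058, -0.01633346]), 'gripper_force': 0.0, 'opening': 0.08544292215591603}
scene {'fovy': 51.80575323378653, 'cx': 313.71741629389305, 'cy': 238.81005033180713, 'k1': -0.04030171836594459, 'T': array([[ 0.82657649, -0.32474833,  0.45968449, -0.03652967],
       [-0.56262269, -0.4986262 ,  0.65941461, -0.90539597],
       [ 0.01506694, -0.80368553, -0.59486347,  0.83585721],
       [ 0.        ,  0.        ,  0.        ,  1.        ]])}
top {'fovy': 44.4979190970704, 'cx': 317.8567063805928, 'cy': 240.4775479263678, 'k1': -0.09542323649241782, 'T': array([[-8.88425596e-04, -9.89483538e-01,  1.44642798e-01,
         3.22803236e-01],
       [-9.99536283e-01, -3.52386738e-03, -3.02456978e-02,
        -2.68482264e-02],
       [ 3.04373221e-02, -1.44602596e-01, -9.89021566e-01,
         1.60522315e+00],
       [ 0.00000000e+00,  0.00000000e+00,  0.00000000e+00,
         1.00000000e+00]])}
{'fovy': 64.01036031300177, 'cx': 316.20769623110584, 'cy': 245.9167477381608, 'k1': 0.025464070533541883, 'T': array([[ 0.4263009 ,  0.86549326,  0.26303794,  0.19848088],
       [ 0.90457598, -0.40686916, -0.12727836,  0.59753206],
       [-0.00313654,  0.29219669, -0.9563531 ,  0.37309596],
       [ 0.        ,  0.        ,  0.        ,  1.        ]])}
```

View pics/scene0.png

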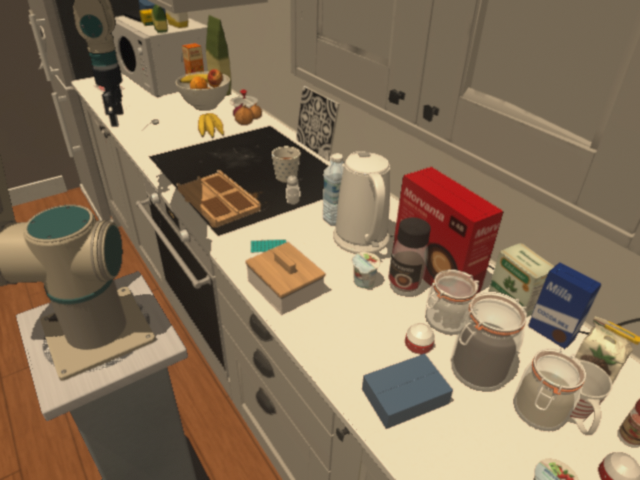

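View pics/top0.png

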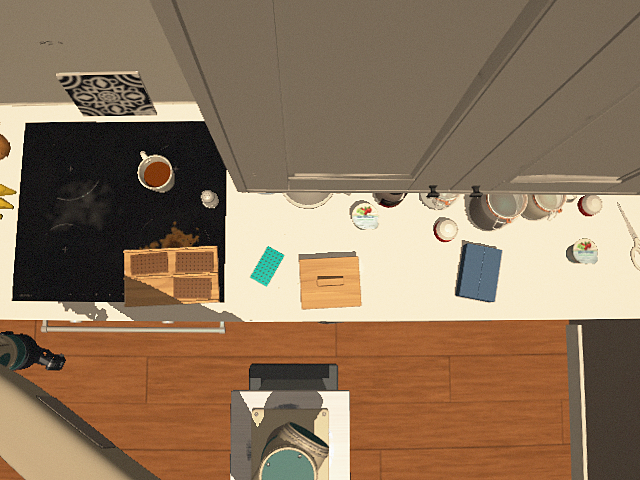

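```bash
python3 - <<'E'
from h import *
a=cv2.imread("pics/top0.png")[235:315,115:375];b=cv2.imread("pics/scene0.png")[165:315,165:335]
a=cv2.resize(a,(780,240),interpolation=3);b=cv2.resize(b,(400,353),interpolation=3)
o=np.zeros((600,800,3),np.uint8);o[:240,:780]=a;o[245:598,:400]=b
w=get_image("wrist");o[245:545,400:]=cv2.resize(w,(400,300));cv2.imwrite("pics/c1.png",o)
E
```

```text
(no output)
```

View pics/c1.png

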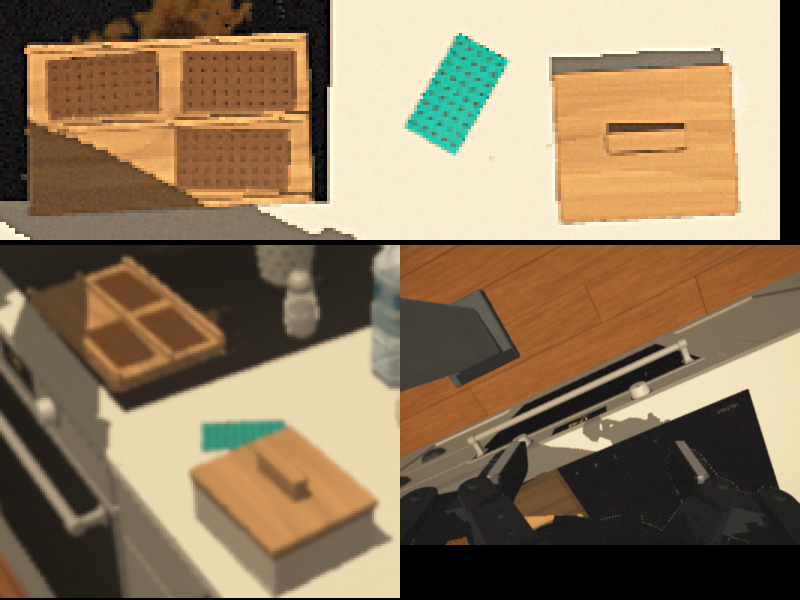

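```bash
python3 - <<'E'
from h import *
c=camera_params("top");np.set_printoptions(precision=4,suppress=True)
g=lambda u,v,z:onz(c,115+(u-.5)/3,235+(v-.5)/3,z)[:2]
P=[g(*p,.0545) for p in((26,48),(307,35),(312,201),(30,212))];print("tray",*P,np.mean(P,0))
P=[g(*p,.067) for p in((553,73),(732,66),(740,213),(560,223))];print("lid",*P,np.mean(P,0))
for n,p in dict(A=((180,52),(296,48),(296,110),(181,115)),B=((46,58),(159,52),(160,113),(50,119)),C=((177,130),(290,126),(290,187),(177,192))).items():
    P=[g(*q,.048) for q in p];print(n,*P,np.mean(P,0))
print(R.from_quat(observe()["ee_rot"]).as_matrix())
s=camera_params("scene");h=lambda u,v:(s,165+u/2.353,165+(v-245)/2.353);t=lambda u,v:(c,115+(u-.5)/3,235+(v-.5)/3)
print("tri tray R near",tri(t(312,201),h(121,380)),"R far",tri(t(307,35),h(222,336)),"lid", tri(t(740,213),h(275,550)),tri(t(732,66),h(375,500)),tri(t(560,223),h(192,470)))
for n,(u,v) in dict(salt=(209,199),tub=(365,215)).items(): print(n,onz(c,u,v,.07))
E
```

```text
tray [0.5198 0.4444] [0.5324 0.1939] [0.3857 0.1863] [0.3747 0.4346] [0.4532 0.3148]
lid [ 0.4978 -0.0245] [ 0.5044 -0.1824] [ 0.3752 -0.1881] [ 0.3666 -0.0311] [ 0.436  -0.1065]
A [0.5176 0.3078] [0.5216 0.2044] [0.4662 0.2031] [0.4614 0.3051] [0.4917 0.2551]
B [0.5117 0.4279] [0.5176 0.3266] [0.4631 0.3239] [0.4572 0.422 ] [0.4874 0.3751]
C [0.448  0.3082] [0.452  0.2081] [0.3982 0.2068] [0.3933 0.3065] [0.4229 0.2574]
[[-0.9048  0.4258 -0.0009]
 [ 0.4258  0.9048 -0.0015]
 [ 0.0001 -0.0017 -1.    ]]
tri tray R near [0.3881 0.187  0.0438] R far [0.5327 0.1942 0.0522] lid [ 0.3764 -0.1887  0.0666] [ 0.503  -0.1816  0.0662] [ 0.3686 -0.0319  0.0627]
salt [0.6581 0.2167 0.07  ]
tub [ 0.6166 -0.1999  0.07  ]
```

```bash
cat >> h.py <<'E'
def go(x,y,z,yaw):
    "tool pointing down, tool x at angle yaw (deg): print shift (units) and turn"
    s=observe();M=R.from_quat(s["ee_rot"]).as_matrix()
    d=M.T@(np.array([x,y,z])-s["tcp_pos"])/.05
    a=np.radians(yaw);X=np.array([np.cos(a),np.sin(a),0]);Z=np.array([0,0,-1.]);T=np.c_[X,np.cross(Z,X),Z]
    print("tcp",s["tcp_pos"].round(4),"F",s["wrist_force"].round(1),"shift",d.round(3),"turn",R.from_matrix(M.T@T).as_rotvec().round(4),"t",s["t"])
E
python3 - <<'E'
from h import *
go(.436,-.02,.25,92.7)
E
```

```text
tcp [0.2658 0.565  0.2304] F [-0.1 -0.7 -0.1] shift [-8.062 -9.138 -0.378] turn [-1.6000e-03  8.0000e-04  1.0838e+00] t 0.15
```

>>> send_rows(
  rows=[
    {"tx": -0.6, "ty": -0.4, "wz": 0.13},
    {"tx": -1.2, "ty": -0.8, "wz": 0.26},
    {"tx": -1.9, "ty": -1.2, "tz": -0.2, "wz": 0.39},
    {"tx": -2.6, "ty": -1.6, "tz": -0.3, "wz": 0.52},
    {"tx": -3.3, "ty": -2.1, "tz": -0.4, "wz": 0.65},
    {"tx": -4.0, "ty": -2.5, "tz": -0.4, "wz": 0.78},
    {"tx": -4.7, "ty": -3.0, "tz": -0.4, "wz": 0.9},
    {"tx": -5.3, "ty": -3.4, "tz": -0.4, "wz": 1.0},
    {"tx": -5.8, "ty": -3.75, "tz": -0.4, "wz": 1.084},
    {"tx": -5.8, "ty": -3.75, "tz": -0.4, "wz": 1.084},
  ],
)

```text
schema error: expected keys tx, ty, tz, wx, wy, wz
```

```bash
python3 - <<'E'
from h import *
import pickle
go(.436,-.02,.25,92.7)
c=camera_params("wrist");w=get_image("wrist");pickle.dump(c,open("cw1.pkl","wb"))
cv2.imwrite("pics/w1.png",w)
E
```

```text
tcp [0.2658 0.565  0.2304] F [-0.1 -0.7 -0.1] shift [-8.062 -9.138 -0.378] turn [-1.6000e-03  8.0000e-04  1.0838e+00] t 0.15
```

View pics/w1.png

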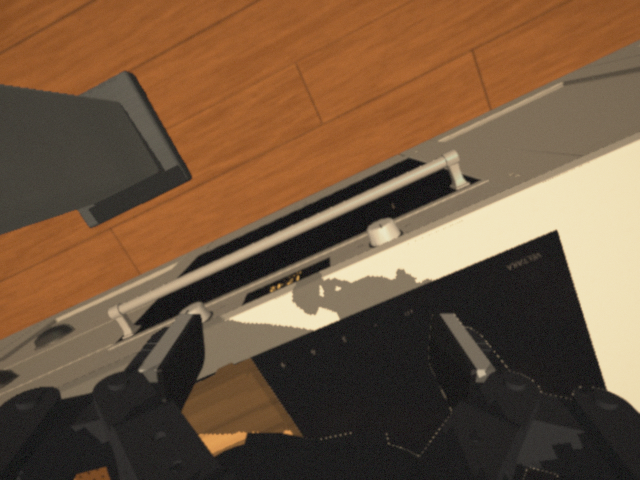

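>>> send_rows(
  rows=[
    {"tx": -0.6, "ty": -0.5, "tz": 0, "wx": 0, "wy": 0, "wz": 0.13},
    {"tx": -1.3, "ty": -1.0, "tz": 0, "wx": 0, "wy": 0, "wz": 0.26},
    {"tx": -2.0, "ty": -1.6, "tz": -0.2, "wx": 0, "wy": 0, "wz": 0.39},
    {"tx": -2.7, "ty": -2.2, "tz": -0.3, "wx": 0, "wy": 0, "wz": 0.52},
    {"tx": -3.4, "ty": -2.7, "tz": -0.4, "wx": 0, "wy": 0, "wz": 0.65},
    {"tx": -4.2, "ty": -3.3, "tz": -0.4, "wx": 0, "wy": 0, "wz": 0.78},
    {"tx": -5.0, "ty": -4.0, "tz": -0.4, "wx": 0, "wy": 0, "wz": 0.9},
    {"tx": -5.8, "ty": -4.6, "tz": -0.4, "wx": 0, "wy": 0, "wz": 1.0},
    {"tx": -6.5, "ty": -5.2, "tz": -0.4, "wx": 0, "wy": 0, "wz": 1.084},
    {"tx": -6.5, "ty": -5.2, "tz": -0.4, "wx": 0, "wy": 0, "wz": 1.084},
  ],
)

```text
t: 1.2
tcp_pos: [0.4516, 0.1873, 0.2513]
ee_rot: [0.694, 0.72, -0.0, 0.001]
wrist_force: [-0.4, 0.9, 0.6]
opening: 0.085
gripper_force: 0.0
```

```bash
python3 - <<'E'
from h import *
import pickle
go(.436,-.1065,.15,92.7)
c=camera_params("wrist");w=get_image("wrist");pickle.dump(c,open("cw1.pkl","wb"))
cv2.imwrite("pics/w1b.png",w)
E
```

```text
tcp [0.4516 0.1873 0.2513] F [-0.4  0.9  0.6] shift [-5.856 -0.538  2.036] turn [ 0.0011  0.0018 -0.0091] t 1.2
```

View pics/w1b.png

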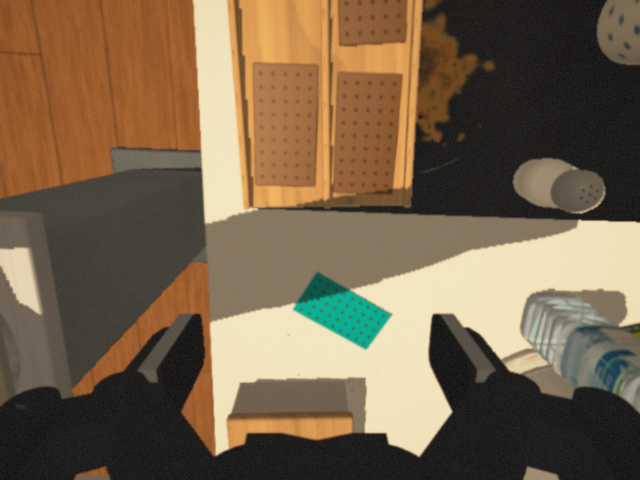

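```bash
python3 - <<'E'
from h import *
import pickle
np.set_printoptions(precision=4,suppress=True)
c=pickle.load(open("cw1.pkl","rb"));T=camera_params("top")
for n,p in dict(C=((254,63),(319,65),(314,187),(254,184)),A=((339,72),(403,73),(397,193),(334,190))).items():
    P=[onz(c,*q,.048)[:2] for q in p];print(n,*P,np.mean(P,0))
print([onz(c,*q,.0545)[:2] for q in((244,208),(411,206))])
t=lambda u,v:(T,115+(u-.5)/3,235+(v-.5)/3)
print("A",tri((c,397,193),t(296,48)),tri((c,334,190),t(296,110)),"C",tri((c,314,187),t(290,126)),tri((c,254,184),t(290,187)))
print("snack",onz(T,462,241,.046),onz(T,456,296,.046))
E
```

```text
C [0.3962 0.3104] [0.4493 0.311 ] [0.4488 0.2113] [0.3949 0.2119] [0.4223 0.2611]
A [0.466  0.3064] [0.5187 0.3075] [0.5239 0.2086] [0.4669 0.2092] [0.4939 0.2579]
[array([0.3867, 0.191 ]), array([0.5361, 0.1984])]
A [0.5246 0.2065 0.0371] [0.468  0.2061 0.0276] C [0.4507 0.2097 0.0408] [0.3962 0.2094 0.0415]
snack [ 0.5508 -0.4673  0.046 ] [ 0.4014 -0.4457  0.046 ]
```

>>> send_rows(
  rows=[
    {"tx": -0.6, "ty": -0.05, "tz": 0.1, "wx": 0, "wy": 0, "wz": -0.009},
    {"tx": -1.4, "ty": -0.1, "tz": 0.3, "wx": 0, "wy": 0, "wz": -0.009},
    {"tx": -2.3, "ty": -0.2, "tz": 0.6, "wx": 0, "wy": 0, "wz": -0.009},
    {"tx": -3.2, "ty": -0.3, "tz": 1.0, "wx": 0, "wy": 0, "wz": -0.009},
    {"tx": -4.1, "ty": -0.4, "tz": 1.4, "wx": 0, "wy": 0, "wz": -0.009},
    {"tx": -4.9, "ty": -0.5, "tz": 1.7, "wx": 0, "wy": 0, "wz": -0.009},
    {"tx": -5.5, "ty": -0.54, "tz": 1.9, "wx": 0, "wy": 0, "wz": -0.009},
    {"tx": -5.86, "ty": -0.54, "tz": 2.0, "wx": 0, "wy": 0, "wz": -0.009},
    {"tx": -5.86, "ty": -0.54, "tz": 2.0, "wx": 0, "wy": 0, "wz": -0.009},
  ],
  hand=60,
)

```text
t: 2.15
tcp_pos: [0.436, -0.1024, 0.1505]
ee_rot: [0.687, 0.726, -0.0, -0.001]
wrist_force: [-0.4, 0.2, 0.4]
opening: 0.06
gripper_force: 0.0
```

```bash
python3 - <<'E'
from h import *
go(.436,-.1065,.072,92.7)
w=get_image("wrist");t=get_image("top")[235:315,215:475];o=np.zeros((600,800,3),np.uint8)
o[:240,:780]=cv2.resize(t,(780,240),interpolation=3);o[245:,:]=cv2.resize(w[240:],(800,300))[:355] if 0 else 0
o[245:545,:400]=cv2.resize(w,(400,300));cv2.imwrite("pics/c2.png",o)
E
```

```text
tcp [ 0.436  -0.1024  0.1505] F [-0.4  0.2  0.4] shift [-0.083 -0.003  1.569] turn [-0.0013 -0.0007  0.0079] t 2.15
```

View pics/c2.png

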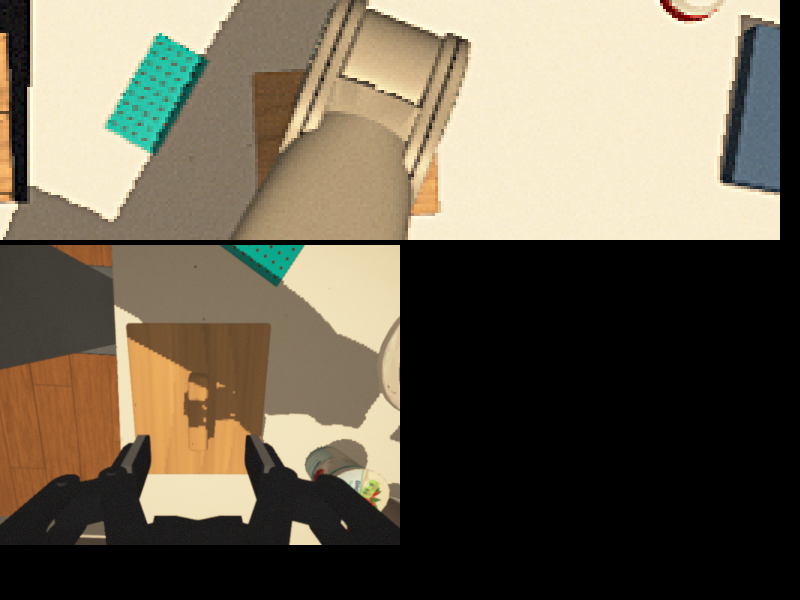

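>>> send_rows(
  rows=[
    {"tx": -0.08, "ty": 0, "tz": 0.3, "wx": 0, "wy": 0, "wz": 0.005},
    {"tx": -0.08, "ty": 0, "tz": 0.7, "wx": 0, "wy": 0, "wz": 0.005},
    {"tx": -0.08, "ty": 0, "tz": 1.1, "wx": 0, "wy": 0, "wz": 0.005},
    {"tx": -0.08, "ty": 0, "tz": 1.4, "wx": 0, "wy": 0, "wz": 0.005},
    {"tx": -0.08, "ty": 0, "tz": 1.57, "wx": 0, "wy": 0, "wz": 0.005},
    {"tx": -0.08, "ty": 0, "tz": 1.57, "wx": 0, "wy": 0, "wz": 0.005},
  ],
)

```text
t: 2.85
tcp_pos: [0.4357, -0.1045, 0.072]
ee_rot: [0.688, 0.726, -0.0, -0.001]
wrist_force: [0.4, 0.8, 0.4]
opening: 0.0598
gripper_force: 0.0
```

>>> send_rows(
  rows=[
    {"tx": 0, "ty": 0, "tz": 0, "wx": 0, "wy": 0, "wz": 0},
    {"tx": 0, "ty": 0, "tz": 0, "wx": 0, "wy": 0, "wz": 0},
    {"tx": 0, "ty": 0, "tz": 0, "wx": 0, "wy": 0, "wz": 0},
    {"tx": 0, "ty": 0, "tz": 0, "wx": 0, "wy": 0, "wz": 0},
    {"tx": 0, "ty": 0, "tz": 0, "wx": 0, "wy": 0, "wz": 0},
    {"tx": 0, "ty": 0, "tz": 0, "wx": 0, "wy": 0, "wz": 0},
    {"tx": 0, "ty": 0, "tz": 0, "wx": 0, "wy": 0, "wz": 0},
  ],
  hand=0,
  grip_force=40,
)

```text
t: 3.55
tcp_pos: [0.4376, -0.1064, 0.0738]
ee_rot: [0.689, 0.725, 0.001, 0.001]
wrist_force: [0.3, 1.3, 6.1]
opening: 0.0172
gripper_force: 40.3
```

>>> send_rows(
  rows=[
    {"tx": 0, "ty": 0, "tz": -0.1, "wx": 0, "wy": 0, "wz": 0},
    {"tx": 0, "ty": 0, "tz": -0.3, "wx": 0, "wy": 0, "wz": 0},
    {"tx": 0, "ty": 0, "tz": -0.6, "wx": 0, "wy": 0, "wz": 0},
    {"tx": -0.2, "ty": 0, "tz": -0.8, "wx": 0, "wy": 0, "wz": 0},
    {"tx": -0.7, "ty": 0, "tz": -0.9, "wx": 0, "wy": 0, "wz": 0},
    {"tx": -1.4, "ty": 0, "tz": -0.9, "wx": 0, "wy": 0, "wz": 0},
    {"tx": -2.1, "ty": 0, "tz": -0.9, "wx": 0, "wy": 0, "wz": 0},
    {"tx": -2.9, "ty": 0, "tz": -0.9, "wx": 0, "wy": 0, "wz": 0},
    {"tx": -3.6, "ty": 0, "tz": -0.9, "wx": 0, "wy": 0, "wz": 0},
    {"tx": -4.0, "ty": 0, "tz": -0.9, "wx": 0, "wy": 0, "wz": 0},
  ],
)

```text
t: 4.55
tcp_pos: [0.4468, -0.3094, 0.1183]
ee_rot: [0.69, 0.724, -0.0, 0.001]
wrist_force: [0.4, -0.2, -1.9]
opening: 0.017
gripper_force: 39.3
```

>>> send_rows(
  rows=[
    {"tx": -0.1, "ty": 0, "tz": 0.1, "wx": 0, "wy": 0, "wz": 0},
    {"tx": -0.1, "ty": 0, "tz": 0.5, "wx": 0, "wy": 0, "wz": 0},
    {"tx": -0.1, "ty": 0, "tz": 1.0, "wx": 0, "wy": 0, "wz": 0},
    {"tx": -0.1, "ty": 0, "tz": 1.4, "wx": 0, "wy": 0, "wz": 0},
    {"tx": -0.1, "ty": 0, "tz": 1.6, "wx": 0, "wy": 0, "wz": 0},
    {"tx": -0.1, "ty": 0, "tz": 1.72, "wx": 0, "wy": 0, "wz": 0},
    {"tx": -0.1, "ty": 0, "tz": 1.77, "wx": 0, "wy": 0, "wz": 0},
    {"tx": -0.1, "ty": 0, "tz": 1.8, "wx": 0, "wy": 0, "wz": 0},
    {"tx": -0.1, "ty": 0, "tz": 1.8, "wx": 0, "wy": 0, "wz": 0},
  ],
)

```text
t: 5.45
tcp_pos: [0.4475, -0.3111, 0.0285]
ee_rot: [0.689, 0.725, 0.0, 0.001]
wrist_force: [-0.7, 0.4, -2.0]
opening: 0.0169
gripper_force: 39.2
```

>>> send_rows(
  rows=[
    {"tx": 0, "ty": 0, "tz": 0.02, "wx": 0, "wy": 0, "wz": 0},
    {"tx": 0, "ty": 0, "tz": 0.04, "wx": 0, "wy": 0, "wz": 0},
    {"tx": 0, "ty": 0, "tz": 0.04, "wx": 0, "wy": 0, "wz": 0},
  ],
)

```text
t: 5.75
tcp_pos: [0.4475, -0.3113, 0.0269]
ee_rot: [0.689, 0.725, 0.0, 0.001]
wrist_force: [-0.9, 0.9, 4.9]
opening: 0.0169
gripper_force: 40.0
```

>>> send_rows(
  rows=[
    {"tx": 0, "ty": 0, "tz": 0, "wx": 0, "wy": 0, "wz": 0},
    {"tx": 0, "ty": 0, "tz": 0, "wx": 0, "wy": 0, "wz": 0},
    {"tx": 0, "ty": 0, "tz": -0.05, "wx": 0, "wy": 0, "wz": 0},
    {"tx": 0, "ty": 0, "tz": -0.3, "wx": 0, "wy": 0, "wz": 0},
    {"tx": 0, "ty": 0, "tz": -0.8, "wx": 0, "wy": 0, "wz": 0},
    {"tx": 0, "ty": 0, "tz": -1.6, "wx": 0, "wy": 0, "wz": 0},
    {"tx": 0, "ty": 0, "tz": -2.4, "wx": 0, "wy": 0, "wz": 0},
    {"tx": 0, "ty": 0, "tz": -2.6, "wx": 0, "wy": 0, "wz": 0},
  ],
  hand=50,
)

```text
t: 6.55
tcp_pos: [0.4498, -0.3133, 0.162]
ee_rot: [0.689, 0.725, 0.0, 0.005]
wrist_force: [0.5, -0.8, 0.1]
opening: 0.0501
gripper_force: 0.0
```

```bash
python3 - <<'E'
from h import *
# C: press 25 mm behind centre
go(.421,.285,.10,92.7)
E
```

```text
tcp [ 0.4498 -0.3133  0.162 ] F [ 0.5 -0.8  0.1] shift [11.988  0.027  1.156] turn [0.0072 0.0071 0.004 ] t 6.55
```

>>> send_rows(
  rows=[
    {"tx": 0.4, "ty": 0, "tz": 0, "wx": 0.007, "wy": 0.007, "wz": 0.004},
    {"tx": 1.1, "ty": 0, "tz": 0, "wx": 0.007, "wy": 0.007, "wz": 0.004},
    {"tx": 2.0, "ty": 0, "tz": 0, "wx": 0.007, "wy": 0.007, "wz": 0.004},
    {"tx": 3.0, "ty": 0, "tz": 0, "wx": 0.007, "wy": 0.007, "wz": 0.004},
    {"tx": 4.0, "ty": 0, "tz": 0, "wx": 0.007, "wy": 0.007, "wz": 0.004},
    {"tx": 5.0, "ty": 0, "tz": 0, "wx": 0.007, "wy": 0.007, "wz": 0.004},
    {"tx": 6.0, "ty": 0, "tz": 0, "wx": 0.007, "wy": 0.007, "wz": 0.004},
    {"tx": 7.0, "ty": 0, "tz": 0, "wx": 0.007, "wy": 0.007, "wz": 0.004},
    {"tx": 8.0, "ty": 0, "tz": 0, "wx": 0.007, "wy": 0.007, "wz": 0.004},
    {"tx": 9.0, "ty": 0, "tz": 0, "wx": 0.007, "wy": 0.007, "wz": 0.004},
  ],
  hand=0,
  grip_force=20,
)

```text
t: 7.55
tcp_pos: [0.4234, 0.1406, 0.1562]
ee_rot: [0.69, 0.723, 0.0, -0.005]
wrist_force: [1.6, -0.2, -0.5]
opening: 0.0
gripper_force: 0.0
```

>>> send_rows(
  rows=[
    {"tx": 0.9, "ty": 0, "tz": 0.2, "wx": 0, "wy": 0, "wz": 0},
    {"tx": 1.7, "ty": 0, "tz": 0.4, "wx": 0, "wy": 0, "wz": 0},
    {"tx": 2.4, "ty": 0, "tz": 0.7, "wx": 0, "wy": 0, "wz": 0},
    {"tx": 2.8, "ty": 0, "tz": 1.0, "wx": 0, "wy": 0, "wz": 0},
    {"tx": 3.0, "ty": 0, "tz": 1.15, "wx": 0, "wy": 0, "wz": 0},
    {"tx": 3.0, "ty": 0, "tz": 1.15, "wx": 0, "wy": 0, "wz": 0},
    {"tx": 3.0, "ty": 0, "tz": 1.15, "wx": 0, "wy": 0, "wz": 0},
  ],
)

```text
t: 8.25
tcp_pos: [0.4165, 0.2881, 0.0995]
ee_rot: [0.69, 0.723, -0.0, -0.005]
wrist_force: [-0.3, -0.4, -0.1]
opening: -0.0003
gripper_force: 0.0
```

```bash
python3 - <<'E'
from h import *
go(.421,.285,.053,92.7)
E
```

```text
tcp [0.4165 0.2881 0.0995] F [-0.3 -0.4 -0.1] shift [-0.073  0.094  0.93 ] turn [-0.0073 -0.0063 -0.0005] t 8.25
```

>>> send_rows(
  rows=[
    {"tx": -0.07, "ty": 0.09, "tz": 0.3, "wx": -0.007, "wy": -0.006, "wz": 0},
    {"tx": -0.07, "ty": 0.09, "tz": 0.6, "wx": -0.007, "wy": -0.006, "wz": 0},
    {"tx": -0.07, "ty": 0.09, "tz": 0.8, "wx": -0.007, "wy": -0.006, "wz": 0},
    {"tx": -0.07, "ty": 0.09, "tz": 0.9, "wx": -0.007, "wy": -0.006, "wz": 0},
    {"tx": -0.07, "ty": 0.09, "tz": 0.93, "wx": -0.007, "wy": -0.006, "wz": 0},
    {"tx": -0.07, "ty": 0.09, "tz": 0.93, "wx": -0.007, "wy": -0.006, "wz": 0},
  ],
)

```text
t: 8.85
tcp_pos: [0.4212, 0.2857, 0.0531]
ee_rot: [0.69, 0.723, 0.001, -0.0]
wrist_force: [0.1, -0.2, 0.2]
opening: -0.0003
gripper_force: 0.0
```

>>> send_rows(
  rows=[
    {"tx": 0, "ty": 0, "tz": 0.02, "wx": 0, "wy": 0, "wz": 0},
    {"tx": 0, "ty": 0, "tz": 0.04, "wx": 0, "wy": 0, "wz": 0},
    {"tx": 0, "ty": 0, "tz": 0.05, "wx": 0, "wy": 0, "wz": 0},
    {"tx": 0, "ty": 0, "tz": 0.06, "wx": 0, "wy": 0, "wz": 0},
    {"tx": 0, "ty": 0, "tz": 0.06, "wx": 0, "wy": 0, "wz": 0},
  ],
)

```text
t: 9.35
tcp_pos: [0.4208, 0.2859, 0.0498]
ee_rot: [0.69, 0.724, 0.0, -0.0]
wrist_force: [0.4, 0.5, -0.3]
opening: 0.0003
gripper_force: 0.0
```

>>> send_rows(
  rows=[
    {"tx": 0, "ty": 0, "tz": 0.01, "wx": 0, "wy": 0, "wz": 0},
    {"tx": 0, "ty": 0, "tz": 0.02, "wx": 0, "wy": 0, "wz": 0},
    {"tx": 0, "ty": 0, "tz": 0.03, "wx": 0, "wy": 0, "wz": 0},
    {"tx": 0, "ty": 0, "tz": 0.04, "wx": 0, "wy": 0, "wz": 0},
    {"tx": 0, "ty": 0, "tz": 0.04, "wx": 0, "wy": 0, "wz": 0},
  ],
)

```text
t: 9.85
tcp_pos: [0.4209, 0.2859, 0.0484]
ee_rot: [0.69, 0.724, 0.0, -0.0]
wrist_force: [-1.8, -1.4, 6.3]
opening: 0.0002
gripper_force: 2.7
```

>>> send_rows(
  rows=[
    {"tx": -0.06, "ty": 0, "tz": 0, "wx": 0, "wy": 0, "wz": 0},
    {"tx": -0.18, "ty": 0, "tz": 0, "wx": 0, "wy": 0, "wz": 0},
    {"tx": -0.32, "ty": 0, "tz": 0, "wx": 0, "wy": 0, "wz": 0},
    {"tx": -0.46, "ty": 0, "tz": 0, "wx": 0, "wy": 0, "wz": 0},
    {"tx": -0.6, "ty": 0, "tz": 0, "wx": 0, "wy": 0, "wz": 0},
    {"tx": -0.74, "ty": 0, "tz": 0, "wx": 0, "wy": 0, "wz": 0},
    {"tx": -0.88, "ty": 0, "tz": 0, "wx": 0, "wy": 0, "wz": 0},
    {"tx": -1.02, "ty": 0, "tz": 0, "wx": 0, "wy": 0, "wz": 0},
    {"tx": -1.1, "ty": 0, "tz": 0, "wx": 0, "wy": 0, "wz": 0},
    {"tx": -1.12, "ty": 0, "tz": 0, "wx": 0, "wy": 0, "wz": 0},
  ],
)

```text
t: 10.85
tcp_pos: [0.4243, 0.2298, 0.0484]
ee_rot: [0.691, 0.723, 0.001, -0.0]
wrist_force: [-0.0, 3.5, 5.5]
opening: -0.0001
gripper_force: 2.7
```

>>> send_rows(
  rows=[
    {"tx": 0, "ty": 0, "tz": -0.05, "wx": 0, "wy": 0, "wz": 0},
    {"tx": 0, "ty": 0, "tz": -0.3, "wx": 0, "wy": 0, "wz": 0},
    {"tx": 0, "ty": 0, "tz": -0.8, "wx": 0, "wy": 0, "wz": 0},
    {"tx": -0.5, "ty": 0, "tz": -1.2, "wx": 0, "wy": 0, "wz": 0},
    {"tx": -1.0, "ty": 0, "tz": -1.6, "wx": 0, "wy": 0, "wz": 0},
    {"tx": -1.5, "ty": 0, "tz": -1.8, "wx": 0, "wy": 0, "wz": 0},
    {"tx": -1.8, "ty": 0, "tz": -1.8, "wx": 0, "wy": 0, "wz": 0},
    {"tx": -1.8, "ty": 0, "tz": -1.8, "wx": 0, "wy": 0, "wz": 0},
  ],
  hand=80,
)

```text
t: 11.65
tcp_pos: [0.4275, 0.1383, 0.1383]
ee_rot: [0.691, 0.723, 0.0, 0.0]
wrist_force: [0.6, -0.4, -0.2]
opening: 0.0798
gripper_force: 0.0
```

```bash
python3 - <<'E'
from h import *
import pickle
go(.42,.16,.1,92.7)
c=camera_params("wrist");w=get_image("wrist");pickle.dump(c,open("cw2.pkl","wb"))
cv2.imwrite("pics/w2.png",w)
E
```

```text
tcp [0.4275 0.1383 0.1383] F [ 0.6 -0.4 -0.2] shift [ 0.441 -0.131  0.767] turn [ 0.0002  0.0001 -0.0029] t 11.65
```

View pics/w2.png

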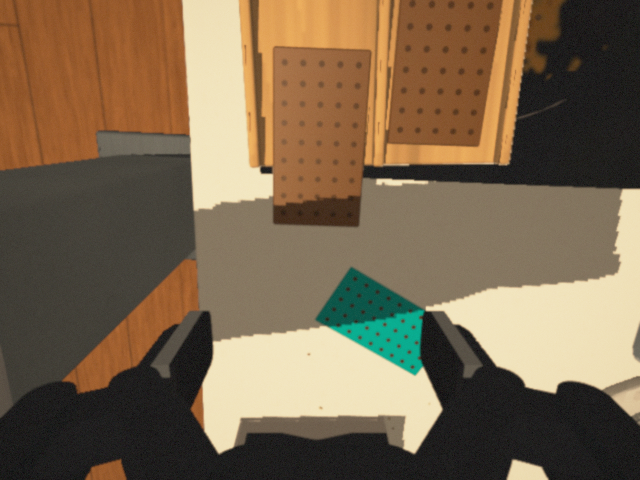

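```bash
python3 - <<'E'
from h import *
import pickle
np.set_printoptions(precision=4,suppress=True)
c=pickle.load(open("cw2.pkl","rb"))
P=[onz(c,*q,.048)[:2] for q in((273,46),(370,50),(359,226),(274,223))];print(*P,np.mean(P,0))
print("end",[onz(c,*q,.0545)[:2] for q in((252,166),(508,164))], onz(c,300,166,.045))
P=[onz(c,*q,.048)[:2] for q in((389,143),(478,147))];print(*P)
E
```

```text
[0.3988 0.2546] [0.4517 0.255 ] [0.4534 0.1561] [0.4004 0.1557] [0.4261 0.2053]
end [array([0.3879, 0.1907]), array([0.5353, 0.198 ])] [0.4154 0.191  0.045 ]
[0.4671 0.2067] [0.5192 0.2066]
```

```bash
python3 - <<'E'
from h import *
go(.4267,.172,.032,91)
E
```

```text
tcp [0.4273 0.1391 0.1379] F [ 0.2 -0.2 -0.2] shift [0.656 0.018 2.119] turn [-0.0004 -0.0007  0.0276] t 11.7
```

>>> send_rows(
  rows=[
    {"tx": 0.3, "ty": 0.02, "tz": 0.1, "wx": 0, "wy": 0, "wz": 0.028},
    {"tx": 0.6, "ty": 0.02, "tz": 0.4, "wx": 0, "wy": 0, "wz": 0.028},
    {"tx": 0.66, "ty": 0.02, "tz": 0.9, "wx": 0, "wy": 0, "wz": 0.028},
    {"tx": 0.66, "ty": 0.02, "tz": 1.4, "wx": 0, "wy": 0, "wz": 0.028},
    {"tx": 0.66, "ty": 0.02, "tz": 1.8, "wx": 0, "wy": 0, "wz": 0.028},
    {"tx": 0.66, "ty": 0.02, "tz": 2.05, "wx": 0, "wy": 0, "wz": 0.028},
    {"tx": 0.66, "ty": 0.02, "tz": 2.12, "wx": 0, "wy": 0, "wz": 0.028},
    {"tx": 0.66, "ty": 0.02, "tz": 2.12, "wx": 0, "wy": 0, "wz": 0.028},
    {"tx": 0.66, "ty": 0.02, "tz": 2.12, "wx": 0, "wy": 0, "wz": 0.028},
  ],
  hand=80,
  grip_force=20,
)

```text
t: 12.6
tcp_pos: [0.428, 0.1734, 0.0325]
ee_rot: [0.7, 0.714, 0.001, 0.0]
wrist_force: [0.5, -0.6, 0.8]
opening: 0.08
gripper_force: 0.0
```

>>> send_rows(
  rows=[
    {"tx": 0, "ty": 0, "tz": 0, "wx": 0, "wy": 0, "wz": 0},
    {"tx": 0, "ty": 0, "tz": 0, "wx": 0, "wy": 0, "wz": 0},
    {"tx": 0, "ty": 0, "tz": 0, "wx": 0, "wy": 0, "wz": 0},
    {"tx": 0, "ty": 0, "tz": 0, "wx": 0, "wy": 0, "wz": 0},
  ],
  hand=58,
)

```text
t: 13.0
tcp_pos: [0.4274, 0.1731, 0.032]
ee_rot: [0.7, 0.714, 0.001, -0.0]
wrist_force: [-0.4, 0.0, -0.4]
opening: 0.0584
gripper_force: 0.0
```

>>> send_rows(
  rows=[
    {"tx": 0, "ty": 0, "tz": 0, "wx": 0, "wy": 0, "wz": 0},
    {"tx": 0, "ty": 0, "tz": 0, "wx": 0, "wy": 0, "wz": 0},
    {"tx": 0, "ty": 0, "tz": 0, "wx": 0, "wy": 0, "wz": 0},
    {"tx": 0, "ty": 0, "tz": 0, "wx": 0, "wy": 0, "wz": 0},
  ],
  hand=50,
)

```text
t: 13.4
tcp_pos: [0.4273, 0.1731, 0.0319]
ee_rot: [0.7, 0.714, 0.0, -0.0]
wrist_force: [0.1, -1.0, 3.0]
opening: 0.0533
gripper_force: 20.8
```

>>> send_rows(
  rows=[
    {"tx": 0, "ty": 0, "tz": -0.1, "wx": 0, "wy": 0, "wz": 0},
    {"tx": 0, "ty": 0, "tz": -0.3, "wx": 0, "wy": 0, "wz": 0},
    {"tx": 0, "ty": 0, "tz": -0.6, "wx": 0, "wy": 0, "wz": 0},
    {"tx": -0.2, "ty": 0, "tz": -1.0, "wx": 0, "wy": 0, "wz": 0},
    {"tx": -0.5, "ty": 0, "tz": -1.4, "wx": 0, "wy": 0, "wz": 0},
    {"tx": -1.0, "ty": 0, "tz": -1.6, "wx": 0, "wy": 0, "wz": 0},
    {"tx": -1.6, "ty": 0, "tz": -1.7, "wx": 0, "wy": 0, "wz": 0},
    {"tx": -2.2, "ty": 0, "tz": -1.7, "wx": 0, "wy": 0, "wz": 0},
    {"tx": -2.7, "ty": 0, "tz": -1.7, "wx": 0, "wy": 0, "wz": 0},
    {"tx": -2.9, "ty": 0, "tz": -1.7, "wx": 0, "wy": 0, "wz": 0},
  ],
)

```text
t: 14.4
tcp_pos: [0.4302, 0.0264, 0.1173]
ee_rot: [0.701, 0.713, 0.001, 0.0]
wrist_force: [0.2, -0.3, -0.1]
opening: 0.0532
gripper_force: 21.1
```

```bash
python3 - <<'E'
from h import *
import pickle
go(.438,-.14,.1,92.7)
t=get_image("top");s=get_image("scene")
o=np.zeros((600,800,3),np.uint8);o[:300,:780]=cv2.resize(t[225:325,215:475],(780,300),interpolation=3)
o[305:600,:400]=cv2.resize(s[190:340,190:393],(400,295),interpolation=3);w=get_image("wrist");o[305:600,407:800]=cv2.resize(w,(393,295))
cv2.imwrite("pics/c3.png",o)
E
```

```text
tcp [0.4302 0.0264 0.1173] F [ 0.2 -0.3 -0.1] shift [-3.331  0.1    0.344] turn [ 0.0011 -0.0006 -0.0304] t 14.4
```

View pics/c3.png

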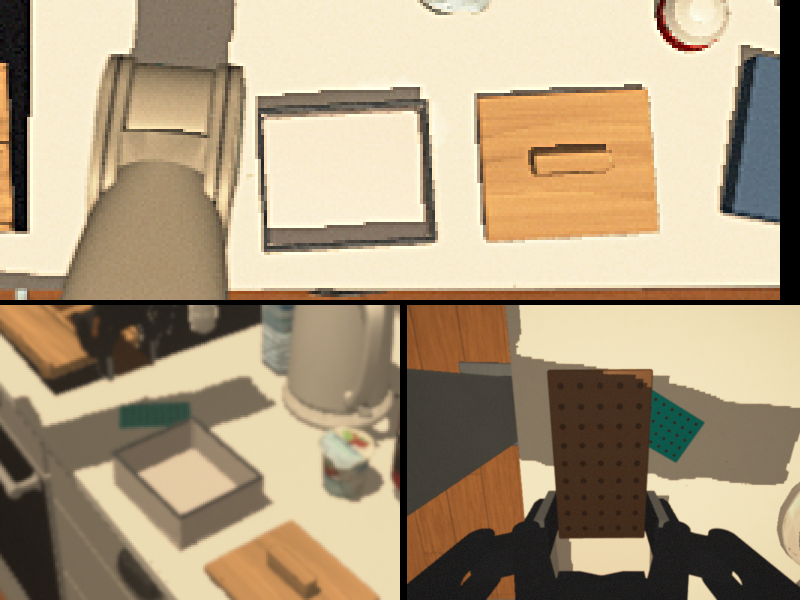

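```bash
python3 - <<'E'
from h import *
np.set_printoptions(precision=4,suppress=True)
c=camera_params("top")
g=lambda u,v,z:onz(c,215+(u-.5)/3,225+(v-.5)/3,z)[:2]
P=[g(*p,.055) for p in((258,111),(428,100),(437,241),(265,250))];print("box",*P,np.mean(P,0))
P=[g(*p,.02) for p in((477,95),(647,88),(659,232),(485,241))];print("lid",*P,np.mean(P,0))
x,y=np.mean([g(*p,.055) for p in((258,111),(428,100),(437,241),(265,250))],0)
go(x+.001,y-.033,.1,92.7)
E
```

```text
box [ 0.492 -0.029] [ 0.5022 -0.18  ] [ 0.3774 -0.1867] [ 0.3695 -0.0355] [ 0.4353 -0.1078]
lid [ 0.5109 -0.2283] [ 0.5177 -0.3851] [ 0.3862 -0.3926] [ 0.3785 -0.2337] [ 0.4483 -0.3099]
tcp [0.4299 0.028  0.1168] F [ 0.2 -0.2  0.4] shift [-3.379  0.067  0.33 ] turn [ 0.0002 -0.0016 -0.0293] t 14.55
```

>>> send_rows(
  rows=[
    {"tx": -0.3, "ty": 0, "tz": 0, "wx": 0, "wy": 0, "wz": -0.01},
    {"tx": -0.9, "ty": 0.02, "tz": 0, "wx": 0, "wy": 0, "wz": -0.02},
    {"tx": -1.6, "ty": 0.04, "tz": 0, "wx": 0, "wy": 0, "wz": -0.038},
    {"tx": -2.3, "ty": 0.06, "tz": 0, "wx": 0, "wy": 0, "wz": -0.038},
    {"tx": -2.9, "ty": 0.08, "tz": 0, "wx": 0, "wy": 0, "wz": -0.038},
    {"tx": -3.3, "ty": 0.08, "tz": 0.1, "wx": 0, "wy": 0, "wz": -0.038},
    {"tx": -3.38, "ty": 0.08, "tz": 0.4, "wx": 0, "wy": 0, "wz": -0.038},
    {"tx": -3.38, "ty": 0.08, "tz": 0.8, "wx": 0, "wy": 0, "wz": -0.038},
    {"tx": -3.38, "ty": 0.08, "tz": 1.2, "wx": 0, "wy": 0, "wz": -0.038},
    {"tx": -3.38, "ty": 0.08, "tz": 1.2, "wx": 0, "wy": 0, "wz": -0.038},
  ],
)

```text
t: 15.55
tcp_pos: [0.4349, -0.1385, 0.054]
ee_rot: [0.686, 0.727, -0.0, -0.003]
wrist_force: [-0.8, -0.1, -0.3]
opening: 0.053
gripper_force: 21.3
```

```bash
python3 - <<'E'
from h import *
go(.4371,-.141,.006,93.2)
E
```

```text
tcp [ 0.4349 -0.1385  0.054 ] F [-0.8 -0.1 -0.3] shift [-0.056  0.046  0.959] turn [-0.0052 -0.0045  0.0025] t 15.55
```

>>> send_rows(
  rows=[
    {"tx": -0.04, "ty": 0.04, "tz": 0.2, "wx": 0, "wy": 0, "wz": 0},
    {"tx": -0.04, "ty": 0.04, "tz": 0.5, "wx": 0, "wy": 0, "wz": 0},
    {"tx": -0.04, "ty": 0.04, "tz": 0.75, "wx": 0, "wy": 0, "wz": 0},
    {"tx": -0.04, "ty": 0.04, "tz": 0.9, "wx": 0, "wy": 0, "wz": 0},
    {"tx": -0.04, "ty": 0.04, "tz": 0.98, "wx": 0, "wy": 0, "wz": 0},
    {"tx": -0.04, "ty": 0.04, "tz": 0.98, "wx": 0, "wy": 0, "wz": 0},
  ],
)

```text
t: 16.15
tcp_pos: [0.439, -0.1425, 0.007]
ee_rot: [0.687, 0.727, 0.0, -0.001]
wrist_force: [-0.2, -0.1, 0.1]
opening: 0.053
gripper_force: 21.3
```

>>> send_rows(
  rows=[
    {"tx": 0, "ty": 0, "tz": 0.02, "wx": 0, "wy": 0, "wz": 0},
    {"tx": 0, "ty": 0, "tz": 0.04, "wx": 0, "wy": 0, "wz": 0},
    {"tx": 0, "ty": 0, "tz": 0.04, "wx": 0, "wy": 0, "wz": 0},
  ],
)

```text
t: 16.45
tcp_pos: [0.4395, -0.1428, 0.0057]
ee_rot: [0.687, 0.727, 0.0, -0.0]
wrist_force: [0.2, 0.2, 0.6]
opening: 0.0534
gripper_force: 21.3
```

>>> send_rows(
  rows=[
    {"tx": 0, "ty": -0.03, "tz": 0.03, "wx": 0, "wy": 0, "wz": 0},
    {"tx": 0, "ty": -0.03, "tz": 0.05, "wx": 0, "wy": 0, "wz": 0},
    {"tx": 0, "ty": -0.03, "tz": 0.05, "wx": 0, "wy": 0, "wz": 0},
  ],
)

```text
t: 16.75
tcp_pos: [0.4375, -0.1427, 0.0027]
ee_rot: [0.687, 0.727, 0.0, -0.001]
wrist_force: [-0.3, 0.3, 0.4]
opening: 0.053
gripper_force: 21.3
```

>>> send_rows(
  rows=[
    {"tx": 0, "ty": 0, "tz": 0, "wx": 0, "wy": 0, "wz": 0},
    {"tx": 0, "ty": 0, "tz": 0, "wx": 0, "wy": 0, "wz": 0},
    {"tx": 0, "ty": 0, "tz": 0, "wx": 0, "wy": 0, "wz": 0},
    {"tx": 0, "ty": 0, "tz": 0, "wx": 0, "wy": 0, "wz": 0},
    {"tx": 0, "ty": 0, "tz": -0.3, "wx": 0, "wy": 0, "wz": 0},
    {"tx": 0, "ty": 0, "tz": -0.9, "wx": 0, "wy": 0, "wz": 0},
    {"tx": 0, "ty": 0, "tz": -1.6, "wx": 0, "wy": 0, "wz": 0},
    {"tx": 0.3, "ty": 0, "tz": -2.2, "wx": 0, "wy": 0, "wz": 0},
    {"tx": 1.0, "ty": 0, "tz": -2.4, "wx": 0, "wy": 0, "wz": 0},
  ],
  hand=68,
)

```text
t: 17.65
tcp_pos: [0.4387, -0.0951, 0.127]
ee_rot: [0.688, 0.726, 0.002, 0.004]
wrist_force: [1.1, 1.2, -0.2]
opening: 0.0681
gripper_force: 0.0
```

```bash
python3 - <<'E'
from h import *
# A: centre avg (.4935,.2575), end near .2066
go(.4915,.282,.1,92.8)
E
```

```text
tcp [ 0.4387 -0.0951  0.127 ] F [ 1.1  1.2 -0.2] shift [7.476 1.454 0.529] turn [0.0078 0.0029 0.0046] t 17.65
```

>>> send_rows(
  rows=[
    {"tx": 0.6, "ty": 0.1, "tz": 0, "wx": 0, "wy": 0, "wz": 0.005},
    {"tx": 1.4, "ty": 0.3, "tz": 0, "wx": 0, "wy": 0, "wz": 0.005},
    {"tx": 2.3, "ty": 0.5, "tz": 0, "wx": 0, "wy": 0, "wz": 0.005},
    {"tx": 3.2, "ty": 0.7, "tz": 0, "wx": 0, "wy": 0, "wz": 0.005},
    {"tx": 4.1, "ty": 0.9, "tz": 0, "wx": 0, "wy": 0, "wz": 0.005},
    {"tx": 5.0, "ty": 1.1, "tz": 0, "wx": 0, "wy": 0, "wz": 0.005},
    {"tx": 5.9, "ty": 1.25, "tz": 0.1, "wx": 0, "wy": 0, "wz": 0.005},
    {"tx": 6.7, "ty": 1.4, "tz": 0.3, "wx": 0, "wy": 0, "wz": 0.005},
    {"tx": 7.2, "ty": 1.45, "tz": 0.5, "wx": 0, "wy": 0, "wz": 0.005},
    {"tx": 7.4, "ty": 1.45, "tz": 0.5, "wx": 0, "wy": 0, "wz": 0.005},
  ],
  hand=0,
)

```text
t: 18.65
tcp_pos: [0.4853, 0.2827, 0.097]
ee_rot: [0.687, 0.726, -0.0, -0.001]
wrist_force: [-0.7, -0.3, 0.2]
opening: -0.0001
gripper_force: 0.0
```

>>> send_rows(
  rows=[
    {"tx": 0, "ty": 0, "tz": 0.2, "wx": 0, "wy": 0, "wz": 0},
    {"tx": 0, "ty": 0, "tz": 0.4, "wx": 0, "wy": 0, "wz": 0},
    {"tx": 0, "ty": 0, "tz": 0.6, "wx": 0, "wy": 0, "wz": 0},
    {"tx": 0, "ty": 0, "tz": 0.7, "wx": 0, "wy": 0, "wz": 0},
    {"tx": 0, "ty": 0, "tz": 0.7, "wx": 0, "wy": 0, "wz": 0},
  ],
)

```text
t: 19.15
tcp_pos: [0.4853, 0.2793, 0.0621]
ee_rot: [0.689, 0.725, -0.001, -0.001]
wrist_force: [-0.8, -0.3, 0.3]
opening: 0.0001
gripper_force: 0.0
```

```bash
python3 - <<'E'
from h import *
go(.4915,.282,.0485,92.8)
E
```

```text
tcp [0.4853 0.2793 0.0621] F [-0.8 -0.3  0.3] shift [0.048 0.128 0.271] turn [-0.0024 -0.      0.0017] t 19.15
```

>>> send_rows(
  rows=[
    {"tx": 0.05, "ty": 0.13, "tz": 0.08, "wx": 0, "wy": 0, "wz": 0},
    {"tx": 0.05, "ty": 0.13, "tz": 0.16, "wx": 0, "wy": 0, "wz": 0},
    {"tx": 0.05, "ty": 0.13, "tz": 0.21, "wx": 0, "wy": 0, "wz": 0},
    {"tx": 0.05, "ty": 0.13, "tz": 0.24, "wx": 0, "wy": 0, "wz": 0},
    {"tx": 0.05, "ty": 0.13, "tz": 0.25, "wx": 0, "wy": 0, "wz": 0},
    {"tx": 0.05, "ty": 0.13, "tz": 0.25, "wx": 0, "wy": 0, "wz": 0},
  ],
)

```text
t: 19.75
tcp_pos: [0.4924, 0.2835, 0.0508]
ee_rot: [0.688, 0.725, 0.0, -0.0]
wrist_force: [-0.2, 0.4, -0.3]
opening: -0.0003
gripper_force: 0.0
```

>>> send_rows(
  rows=[
    {"tx": 0, "ty": 0, "tz": 0.01, "wx": 0, "wy": 0, "wz": 0},
    {"tx": 0, "ty": 0, "tz": 0.02, "wx": 0, "wy": 0, "wz": 0},
    {"tx": 0, "ty": 0, "tz": 0.03, "wx": 0, "wy": 0, "wz": 0},
    {"tx": 0, "ty": 0, "tz": 0.03, "wx": 0, "wy": 0, "wz": 0},
  ],
)

```text
t: 20.15
tcp_pos: [0.4925, 0.2835, 0.0493]
ee_rot: [0.688, 0.725, 0.0, -0.0]
wrist_force: [-0.6, -0.1, -0.3]
opening: -0.0003
gripper_force: 0.0
```

>>> send_rows(
  rows=[
    {"tx": 0, "ty": 0, "tz": 0.01, "wx": 0, "wy": 0, "wz": 0},
    {"tx": 0, "ty": 0, "tz": 0.02, "wx": 0, "wy": 0, "wz": 0},
    {"tx": 0, "ty": 0, "tz": 0.03, "wx": 0, "wy": 0, "wz": 0},
    {"tx": 0, "ty": 0, "tz": 0.03, "wx": 0, "wy": 0, "wz": 0},
  ],
)

```text
t: 20.55
tcp_pos: [0.4926, 0.2835, 0.0485]
ee_rot: [0.688, 0.725, 0.0, -0.0]
wrist_force: [-1.9, -0.7, 4.7]
opening: -0.0002
gripper_force: 2.4
```

>>> send_rows(
  rows=[
    {"tx": -0.05, "ty": 0, "tz": 0, "wx": 0, "wy": 0, "wz": 0},
    {"tx": -0.15, "ty": 0, "tz": 0, "wx": 0, "wy": 0, "wz": 0},
    {"tx": -0.27, "ty": 0, "tz": 0, "wx": 0, "wy": 0, "wz": 0},
    {"tx": -0.4, "ty": 0, "tz": 0, "wx": 0, "wy": 0, "wz": 0},
    {"tx": -0.53, "ty": 0, "tz": 0, "wx": 0, "wy": 0, "wz": 0},
    {"tx": -0.66, "ty": 0, "tz": 0, "wx": 0, "wy": 0, "wz": 0},
    {"tx": -0.79, "ty": 0, "tz": 0, "wx": 0, "wy": 0, "wz": 0},
    {"tx": -0.9, "ty": 0, "tz": 0, "wx": 0, "wy": 0, "wz": 0},
    {"tx": -0.96, "ty": 0, "tz": 0, "wx": 0, "wy": 0, "wz": 0},
    {"tx": -0.96, "ty": 0, "tz": 0, "wx": 0, "wy": 0, "wz": 0},
  ],
)

```text
t: 21.55
tcp_pos: [0.4959, 0.2351, 0.0484]
ee_rot: [0.689, 0.725, 0.001, -0.0]
wrist_force: [-0.9, 1.3, 5.7]
opening: -0.0001
gripper_force: 3.0
```

>>> send_rows(
  rows=[
    {"tx": 0, "ty": 0, "tz": -0.05, "wx": 0, "wy": 0, "wz": 0},
    {"tx": 0, "ty": 0, "tz": -0.3, "wx": 0, "wy": 0, "wz": 0},
    {"tx": 0, "ty": 0, "tz": -0.8, "wx": 0, "wy": 0, "wz": 0},
    {"tx": -0.5, "ty": 0, "tz": -1.2, "wx": 0, "wy": 0, "wz": 0},
    {"tx": -1.0, "ty": 0, "tz": -1.6, "wx": 0, "wy": 0, "wz": 0},
    {"tx": -1.6, "ty": 0, "tz": -1.8, "wx": 0, "wy": 0, "wz": 0},
    {"tx": -2.0, "ty": 0, "tz": -1.8, "wx": 0, "wy": 0, "wz": 0},
    {"tx": -2.0, "ty": 0, "tz": -1.8, "wx": 0, "wy": 0, "wz": 0},
  ],
  hand=80,
)

```text
t: 22.35
tcp_pos: [0.5002, 0.1334, 0.1384]
ee_rot: [0.69, 0.724, -0.0, 0.0]
wrist_force: [-0.6, 0.3, -0.2]
opening: 0.0801
gripper_force: 0.0
```

```bash
python3 - <<'E'
from h import *
import pickle
go(.4915,.17,.1,92.7)
c=camera_params("wrist");w=get_image("wrist");pickle.dump(c,open("cw3.pkl","wb"))
t=get_image("top")[225:325,255:375]
w[330:480,190:440]=cv2.resize(t,(250,150)) if 0 else w[330:480,190:440]
o=np.zeros((480,800,3),np.uint8);o[:,:640]=w;o[:133,640:]=cv2.resize(t,(160,133));cv2.imwrite("pics/w3.png",o)
E
```

```text
tcp [0.5002 0.1334 0.1384] F [-0.6  0.3 -0.2] shift [ 0.74  -0.137  0.767] turn [0.0002 0.0002 0.0016] t 22.35
```

View pics/w3.png

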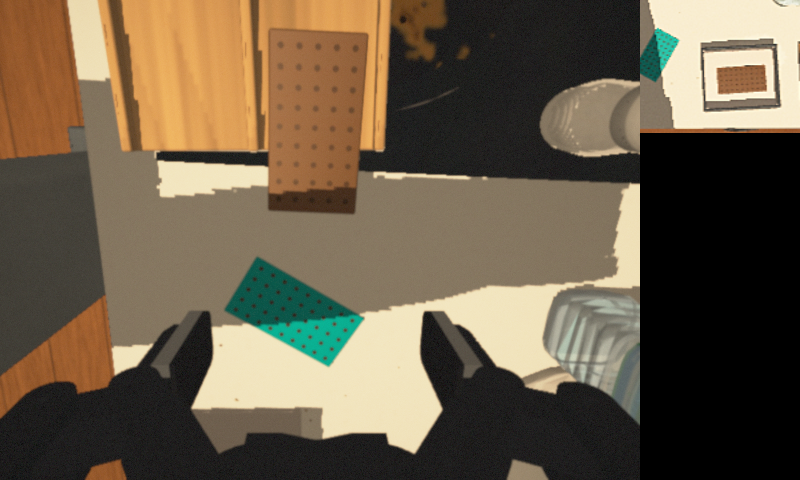

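```bash
python3 - <<'E'
from h import *
import pickle
np.set_printoptions(precision=4,suppress=True)
c=pickle.load(open("cw3.pkl","rb"))
P=[onz(c,*q,.048)[:2] for q in((269,28),(368,34),(355,213),(269,210))];print(*P,np.mean(P,0))
P=np.array(P);d=P[0]+P[1]-P[2]-P[3];print("yaw",np.degrees(np.arctan2(d[1],d[0])))
print("end",[onz(c,*q,.0545)[:2] for q in((125,151),(383,151))])
m=(P[2]+P[3])/2;g=m+d/np.linalg.norm(d)*.018
go(g[0],g[1],.032,92.2)
E
```

```text
[0.4687 0.258 ] [0.5221 0.2578] [0.5229 0.1594] [0.4697 0.1587] [0.4959 0.2085]
yaw 90.51824561460218
end [array([0.3883, 0.1902]), array([0.5353, 0.1976])]
tcp [0.4998 0.1352 0.1377] F [ 0.5 -0.3 -0.4] shift [ 0.837 -0.029  2.115] turn [-0.0007 -0.001   0.0125] t 22.45
```

>>> send_rows(
  rows=[
    {"tx": 0.3, "ty": -0.03, "tz": 0.1, "wx": 0, "wy": 0, "wz": 0.035},
    {"tx": 0.7, "ty": -0.03, "tz": 0.4, "wx": 0, "wy": 0, "wz": 0.035},
    {"tx": 0.82, "ty": -0.03, "tz": 0.9, "wx": 0, "wy": 0, "wz": 0.035},
    {"tx": 0.82, "ty": -0.03, "tz": 1.4, "wx": 0, "wy": 0, "wz": 0.035},
    {"tx": 0.82, "ty": -0.03, "tz": 1.8, "wx": 0, "wy": 0, "wz": 0.035},
    {"tx": 0.82, "ty": -0.03, "tz": 2.05, "wx": 0, "wy": 0, "wz": 0.035},
    {"tx": 0.82, "ty": -0.03, "tz": 2.12, "wx": 0, "wy": 0, "wz": 0.035},
    {"tx": 0.82, "ty": -0.03, "tz": 2.12, "wx": 0, "wy": 0, "wz": 0.035},
    {"tx": 0.82, "ty": -0.03, "tz": 2.12, "wx": 0, "wy": 0, "wz": 0.035},
  ],
  hand=80,
  grip_force=20,
)

```text
t: 23.35
tcp_pos: [0.4975, 0.1769, 0.0326]
ee_rot: [0.701, 0.713, 0.001, 0.0]
wrist_force: [0.1, -1.0, -0.5]
opening: 0.0801
gripper_force: 0.0
```

>>> send_rows(
  rows=[
    {"tx": 0, "ty": 0, "tz": 0, "wx": 0, "wy": 0, "wz": 0},
    {"tx": 0, "ty": 0, "tz": 0, "wx": 0, "wy": 0, "wz": 0},
    {"tx": 0, "ty": 0, "tz": 0, "wx": 0, "wy": 0, "wz": 0},
    {"tx": 0, "ty": 0, "tz": 0, "wx": 0, "wy": 0, "wz": 0},
  ],
  hand=58,
)

```text
t: 23.75
tcp_pos: [0.4969, 0.1766, 0.032]
ee_rot: [0.701, 0.713, 0.001, -0.0]
wrist_force: [0.7, 0.2, -0.3]
opening: 0.058
gripper_force: 0.0
```

>>> send_rows(
  rows=[
    {"tx": 0, "ty": 0, "tz": 0, "wx": 0, "wy": 0, "wz": 0},
    {"tx": 0, "ty": 0, "tz": 0, "wx": 0, "wy": 0, "wz": 0},
    {"tx": 0, "ty": 0, "tz": 0, "wx": 0, "wy": 0, "wz": 0},
    {"tx": 0, "ty": 0, "tz": 0, "wx": 0, "wy": 0, "wz": 0},
  ],
  hand=50,
)

```text
t: 24.15
tcp_pos: [0.4968, 0.1766, 0.0319]
ee_rot: [0.701, 0.713, 0.0, -0.0]
wrist_force: [-0.4, -0.6, 3.1]
opening: 0.0532
gripper_force: 20.9
```

>>> send_rows(
  rows=[
    {"tx": 0, "ty": 0, "tz": -0.1, "wx": 0, "wy": 0, "wz": 0},
    {"tx": 0, "ty": 0, "tz": -0.3, "wx": 0, "wy": 0, "wz": 0},
    {"tx": 0, "ty": 0, "tz": -0.6, "wx": 0, "wy": 0, "wz": 0},
    {"tx": -0.2, "ty": 0, "tz": -1.0, "wx": 0, "wy": 0, "wz": 0},
    {"tx": -0.5, "ty": 0, "tz": -1.4, "wx": 0, "wy": 0, "wz": 0},
    {"tx": -1.0, "ty": -0.1, "tz": -1.6, "wx": 0, "wy": 0, "wz": 0},
    {"tx": -1.6, "ty": -0.3, "tz": -1.7, "wx": 0, "wy": 0, "wz": 0},
    {"tx": -2.2, "ty": -0.5, "tz": -1.7, "wx": 0, "wy": 0, "wz": 0},
    {"tx": -2.7, "ty": -0.7, "tz": -1.7, "wx": 0, "wy": 0, "wz": 0},
    {"tx": -2.9, "ty": -0.8, "tz": -1.7, "wx": 0, "wy": 0, "wz": 0},
  ],
)

```text
t: 25.15
tcp_pos: [0.4584, 0.0293, 0.1171]
ee_rot: [0.702, 0.712, 0.0, -0.0]
wrist_force: [0.5, -1.2, -0.1]
opening: 0.0536
gripper_force: 21.1
```

```bash
python3 - <<'E'
from h import *
c=camera_params("top");w=get_image("top");o=np.zeros((495,800,3),np.uint8);o[:300,:780]=cv2.resize(w[225:325,215:475],(780,300),interpolation=3)
o[300:495,:260]=cv2.resize(get_image("wrist"),(260,195));cv2.imwrite("pics/c4.png",o)
go(.4372,-.141,.1,93.2)
E
```

```text
tcp [0.4586 0.0302 0.1169] F [ 1.   0.  -0.7] shift [-3.417 -0.48   0.333] turn [ 0.0001 -0.0013 -0.041 ] t 25.25
```

View pics/c4.png

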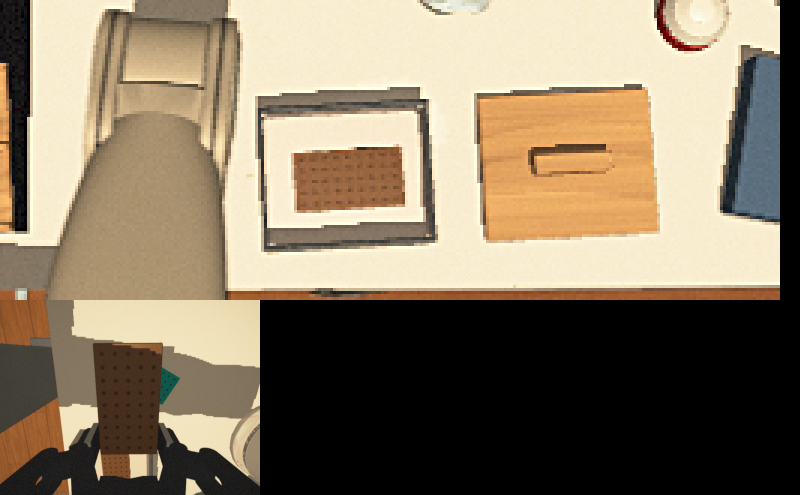

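>>> send_rows(
  rows=[
    {"tx": -0.3, "ty": -0.05, "tz": 0, "wx": 0, "wy": 0, "wz": -0.01},
    {"tx": -0.9, "ty": -0.15, "tz": 0, "wx": 0, "wy": 0, "wz": -0.02},
    {"tx": -1.6, "ty": -0.25, "tz": 0, "wx": 0, "wy": 0, "wz": -0.041},
    {"tx": -2.3, "ty": -0.35, "tz": 0, "wx": 0, "wy": 0, "wz": -0.041},
    {"tx": -2.9, "ty": -0.45, "tz": 0, "wx": 0, "wy": 0, "wz": -0.041},
    {"tx": -3.3, "ty": -0.48, "tz": 0.1, "wx": 0, "wy": 0, "wz": -0.041},
    {"tx": -3.4, "ty": -0.48, "tz": 0.4, "wx": 0, "wy": 0, "wz": -0.041},
    {"tx": -3.4, "ty": -0.48, "tz": 0.8, "wx": 0, "wy": 0, "wz": -0.041},
    {"tx": -3.4, "ty": -0.48, "tz": 1.2, "wx": 0, "wy": 0, "wz": -0.041},
    {"tx": -3.4, "ty": -0.48, "tz": 1.2, "wx": 0, "wy": 0, "wz": -0.041},
  ],
)

```text
t: 26.25
tcp_pos: [0.4365, -0.1377, 0.0542]
ee_rot: [0.686, 0.728, -0.0, -0.003]
wrist_force: [-0.5, 0.4, -0.3]
opening: 0.0532
gripper_force: 21.3
```

>>> send_rows(
  rows=[
    {"tx": 0, "ty": 0, "tz": 0.2, "wx": 0, "wy": 0, "wz": 0},
    {"tx": 0, "ty": 0, "tz": 0.5, "wx": 0, "wy": 0, "wz": 0},
    {"tx": 0, "ty": 0, "tz": 0.7, "wx": 0, "wy": 0, "wz": 0},
    {"tx": 0, "ty": 0, "tz": 0.8, "wx": 0, "wy": 0, "wz": 0},
    {"tx": 0, "ty": 0, "tz": 0.88, "wx": 0, "wy": 0, "wz": 0},
    {"tx": 0, "ty": 0, "tz": 0.88, "wx": 0, "wy": 0, "wz": 0},
    {"tx": 0, "ty": 0, "tz": 0.88, "wx": 0, "wy": 0, "wz": 0},
  ],
)

```text
t: 26.95
tcp_pos: [0.4383, -0.1396, 0.0127]
ee_rot: [0.686, 0.727, 0.0, -0.0]
wrist_force: [-0.1, 0.3, 0.2]
opening: 0.0535
gripper_force: 21.3
```

>>> send_rows(
  rows=[
    {"tx": 0, "ty": 0, "tz": 0, "wx": 0, "wy": 0, "wz": 0},
    {"tx": 0, "ty": 0, "tz": 0, "wx": 0, "wy": 0, "wz": 0},
    {"tx": 0, "ty": 0, "tz": 0, "wx": 0, "wy": 0, "wz": 0},
    {"tx": 0, "ty": 0, "tz": 0, "wx": 0, "wy": 0, "wz": 0},
    {"tx": 0, "ty": 0, "tz": -0.3, "wx": 0, "wy": 0, "wz": 0},
    {"tx": 0, "ty": 0, "tz": -0.9, "wx": 0, "wy": 0, "wz": 0},
    {"tx": 0, "ty": 0, "tz": -1.6, "wx": 0, "wy": 0, "wz": 0},
    {"tx": 0.3, "ty": 0, "tz": -2.2, "wx": 0, "wy": 0, "wz": 0},
    {"tx": 1.0, "ty": 0.2, "tz": -2.4, "wx": 0, "wy": 0, "wz": 0},
    {"tx": 1.8, "ty": 0.5, "tz": -2.4, "wx": 0, "wy": 0, "wz": 0},
  ],
  hand=68,
)

```text
t: 27.95
tcp_pos: [0.4597, -0.0485, 0.1352]
ee_rot: [0.687, 0.726, 0.002, 0.002]
wrist_force: [1.1, -0.5, -0.6]
opening: 0.0678
gripper_force: 0.0
```

```bash
python3 - <<'E'
from h import *
go(.4865,.402,.1,92.8)
E
```

```text
tcp [ 0.4597 -0.0485  0.1352] F [ 1.1 -0.5 -0.6] shift [8.968 1.027 0.701] turn [0.0052 0.0009 0.0061] t 27.95
```

>>> send_rows(
  rows=[
    {"tx": 0.6, "ty": 0.1, "tz": -0.3, "wx": 0.005, "wy": 0, "wz": 0.005},
    {"tx": 1.4, "ty": 0.2, "tz": -0.8, "wx": 0.005, "wy": 0, "wz": 0.005},
    {"tx": 2.3, "ty": 0.3, "tz": -1.2, "wx": 0.005, "wy": 0, "wz": 0.005},
    {"tx": 3.2, "ty": 0.4, "tz": -1.5, "wx": 0.005, "wy": 0, "wz": 0.005},
    {"tx": 4.0, "ty": 0.5, "tz": -1.5, "wx": 0.005, "wy": 0, "wz": 0.005},
    {"tx": 4.8, "ty": 0.6, "tz": -1.5, "wx": 0.005, "wy": 0, "wz": 0.005},
    {"tx": 5.4, "ty": 0.7, "tz": -1.5, "wx": 0.005, "wy": 0, "wz": 0.005},
    {"tx": 5.6, "ty": 0.7, "tz": -1.5, "wx": 0.005, "wy": 0, "wz": 0.005},
    {"tx": 5.6, "ty": 0.7, "tz": -1.5, "wx": 0.005, "wy": 0, "wz": 0.005},
  ],
  hand=0,
)

```text
t: 28.85
tcp_pos: [0.476, 0.234, 0.2075]
ee_rot: [0.687, 0.726, -0.002, -0.002]
wrist_force: [0.2, -0.4, -0.8]
opening: -0.0002
gripper_force: 0.0
```

```bash
python3 - <<'E'
from h import *
import pickle
c=camera_params("wrist");w=get_image("wrist");pickle.dump(c,open("cw4.pkl","wb"))
t=get_image("top")[225:325,255:375]
o=np.zeros((480,800,3),np.uint8);o[:,:640]=w;o[:133,640:]=cv2.resize(t,(160,133));cv2.imwrite("pics/w4.png",o)
go(.4865,.402,.1,92.8)
E
```

```text
tcp [0.476  0.2323 0.2075] F [ 0.2 -0.3 -0.1] shift [3.378 0.4   2.147] turn [-0.0059  0.      0.0039] t 28.95
```

View pics/w4.png

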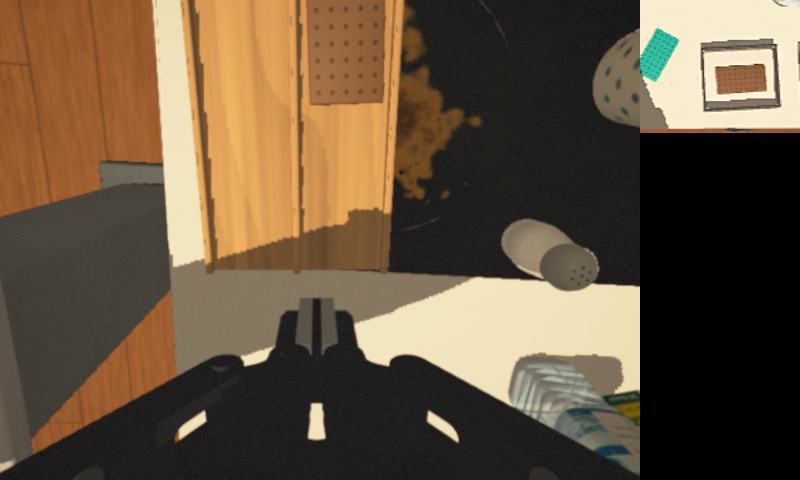

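```bash
python3 - <<'E'
from h import *
import pickle
c=pickle.load(open("cw4.pkl","rb"))
print([onz(c,*q,.048)[:2].round(4) for q in((310,104),(383,103))],onz(c,200,0,.045).round(4),[onz(c,*q,.0545)[:2].round(4) for q in((209,272),(386,273))])
E
```

```text
[array([0.4655, 0.3255]), array([0.5191, 0.329 ])] [0.3864 0.388  0.045 ] [array([0.3891, 0.191 ]), array([0.5345, 0.1984])]
```

>>> send_rows(
  rows=[
    {"tx": 0.5, "ty": 0.1, "tz": 0.2, "wx": -0.005, "wy": 0, "wz": 0.004},
    {"tx": 1.2, "ty": 0.2, "tz": 0.5, "wx": -0.005, "wy": 0, "wz": 0.004},
    {"tx": 1.9, "ty": 0.3, "tz": 0.9, "wx": -0.005, "wy": 0, "wz": 0.004},
    {"tx": 2.6, "ty": 0.4, "tz": 1.3, "wx": -0.005, "wy": 0, "wz": 0.004},
    {"tx": 3.1, "ty": 0.4, "tz": 1.7, "wx": -0.005, "wy": 0, "wz": 0.004},
    {"tx": 3.35, "ty": 0.4, "tz": 2.1, "wx": -0.005, "wy": 0, "wz": 0.004},
    {"tx": 3.35, "ty": 0.4, "tz": 2.4, "wx": -0.005, "wy": 0, "wz": 0.004},
    {"tx": 3.35, "ty": 0.4, "tz": 2.4, "wx": -0.005, "wy": 0, "wz": 0.004},
    {"tx": 3.35, "ty": 0.4, "tz": 2.4, "wx": -0.005, "wy": 0, "wz": 0.004},
  ],
)

```text
t: 29.85
tcp_pos: [0.4871, 0.3999, 0.0879]
ee_rot: [0.69, 0.724, -0.0, -0.0]
wrist_force: [-0.8, 0.2, 0.1]
opening: 0.0
gripper_force: 0.0
```

```bash
python3 - <<'E'
from h import *
go(.4865,.402,.0485,92.8)
E
```

```text
tcp [0.4871 0.3999 0.0879] F [-0.8  0.2  0.1] shift [ 0.042 -0.01   0.788] turn [-0.0008 -0.     -0.0017] t 29.85
```

>>> send_rows(
  rows=[
    {"tx": 0.03, "ty": 0, "tz": 0.25, "wx": 0, "wy": 0, "wz": 0},
    {"tx": 0.03, "ty": 0, "tz": 0.5, "wx": 0, "wy": 0, "wz": 0},
    {"tx": 0.03, "ty": 0, "tz": 0.65, "wx": 0, "wy": 0, "wz": 0},
    {"tx": 0.03, "ty": 0, "tz": 0.72, "wx": 0, "wy": 0, "wz": 0},
    {"tx": 0.03, "ty": 0, "tz": 0.76, "wx": 0, "wy": 0, "wz": 0},
    {"tx": 0.03, "ty": 0, "tz": 0.76, "wx": 0, "wy": 0, "wz": 0},
  ],
)

```text
t: 30.45
tcp_pos: [0.4867, 0.4031, 0.0495]
ee_rot: [0.69, 0.724, 0.0, -0.0]
wrist_force: [-0.7, -0.0, -0.4]
opening: -0.0
gripper_force: 0.0
```

>>> send_rows(
  rows=[
    {"tx": 0, "ty": 0, "tz": 0.01, "wx": 0, "wy": 0, "wz": 0},
    {"tx": 0, "ty": 0, "tz": 0.02, "wx": 0, "wy": 0, "wz": 0},
    {"tx": 0, "ty": 0, "tz": 0.03, "wx": 0, "wy": 0, "wz": 0},
    {"tx": 0, "ty": 0, "tz": 0.03, "wx": 0, "wy": 0, "wz": 0},
  ],
)

```text
t: 30.85
tcp_pos: [0.487, 0.4033, 0.0485]
ee_rot: [0.69, 0.724, 0.001, -0.0]
wrist_force: [1.2, 0.9, 0.7]
opening: -0.0003
gripper_force: 0.0
```

>>> send_rows(
  rows=[
    {"tx": 0, "ty": 0, "tz": 0.01, "wx": 0, "wy": 0, "wz": 0},
    {"tx": 0, "ty": 0, "tz": 0.02, "wx": 0, "wy": 0, "wz": 0},
    {"tx": 0, "ty": 0, "tz": 0.02, "wx": 0, "wy": 0, "wz": 0},
  ],
)

```text
t: 31.15
tcp_pos: [0.4871, 0.4033, 0.0485]
ee_rot: [0.69, 0.724, 0.001, -0.0]
wrist_force: [-1.8, -1.2, 5.3]
opening: -0.0
gripper_force: 3.0
```

>>> send_rows(
  rows=[
    {"tx": -0.06, "ty": 0, "tz": 0, "wx": 0, "wy": 0, "wz": 0},
    {"tx": -0.2, "ty": 0, "tz": 0, "wx": 0, "wy": 0, "wz": 0},
    {"tx": -0.38, "ty": 0, "tz": 0, "wx": 0, "wy": 0, "wz": 0},
    {"tx": -0.58, "ty": 0, "tz": 0, "wx": 0, "wy": 0, "wz": 0},
    {"tx": -0.78, "ty": 0, "tz": 0, "wx": 0, "wy": 0, "wz": 0},
    {"tx": -0.98, "ty": 0, "tz": 0, "wx": 0, "wy": 0, "wz": 0},
    {"tx": -1.18, "ty": 0, "tz": 0, "wx": 0, "wy": 0, "wz": 0},
    {"tx": -1.38, "ty": 0, "tz": 0, "wx": 0, "wy": 0, "wz": 0},
    {"tx": -1.55, "ty": 0, "tz": 0, "wx": 0, "wy": 0, "wz": 0},
    {"tx": -1.65, "ty": 0, "tz": 0, "wx": 0, "wy": 0, "wz": 0},
  ],
)

```text
t: 32.15
tcp_pos: [0.4922, 0.321, 0.0485]
ee_rot: [0.69, 0.724, 0.002, -0.0]
wrist_force: [0.5, 3.1, 6.7]
opening: -0.0001
gripper_force: 2.9
```

>>> send_rows(
  rows=[
    {"tx": -0.06, "ty": 0, "tz": 0, "wx": 0, "wy": 0, "wz": 0},
    {"tx": -0.2, "ty": 0, "tz": 0, "wx": 0, "wy": 0, "wz": 0},
    {"tx": -0.38, "ty": 0, "tz": 0, "wx": 0, "wy": 0, "wz": 0},
    {"tx": -0.58, "ty": -0.01, "tz": 0, "wx": 0, "wy": 0, "wz": 0},
    {"tx": -0.78, "ty": -0.01, "tz": 0, "wx": 0, "wy": 0, "wz": 0},
    {"tx": -0.98, "ty": -0.02, "tz": 0, "wx": 0, "wy": 0, "wz": 0},
    {"tx": -1.18, "ty": -0.02, "tz": 0, "wx": 0, "wy": 0, "wz": 0},
    {"tx": -1.38, "ty": -0.03, "tz": 0, "wx": 0, "wy": 0, "wz": 0},
    {"tx": -1.55, "ty": -0.03, "tz": 0, "wx": 0, "wy": 0, "wz": 0},
    {"tx": -1.68, "ty": -0.03, "tz": 0, "wx": 0, "wy": 0, "wz": 0},
  ],
)

```text
t: 33.15
tcp_pos: [0.4949, 0.2372, 0.0484]
ee_rot: [0.69, 0.724, 0.002, -0.0]
wrist_force: [-0.2, 3.4, 6.7]
opening: 0.0
gripper_force: 3.4
```

>>> send_rows(
  rows=[
    {"tx": 0, "ty": 0, "tz": 0, "wx": 0, "wy": 0, "wz": 0},
    {"tx": 0, "ty": 0, "tz": -0.05, "wx": 0, "wy": 0, "wz": 0},
    {"tx": 0, "ty": 0, "tz": -0.3, "wx": 0, "wy": 0, "wz": 0},
    {"tx": 0, "ty": 0, "tz": -0.8, "wx": 0, "wy": 0, "wz": 0},
    {"tx": -0.5, "ty": 0, "tz": -1.2, "wx": 0, "wy": 0, "wz": 0},
    {"tx": -1.0, "ty": 0, "tz": -1.6, "wx": 0, "wy": 0, "wz": 0},
    {"tx": -1.6, "ty": 0, "tz": -1.8, "wx": 0, "wy": 0, "wz": 0},
    {"tx": -2.0, "ty": 0, "tz": -1.8, "wx": 0, "wy": 0, "wz": 0},
    {"tx": -2.0, "ty": 0, "tz": -1.8, "wx": 0, "wy": 0, "wz": 0},
  ],
  hand=80,
)

```text
t: 34.05
tcp_pos: [0.4979, 0.1348, 0.1376]
ee_rot: [0.691, 0.723, -0.0, -0.0]
wrist_force: [0.5, -0.3, -0.3]
opening: 0.08
gripper_force: 0.0
```

```bash
python3 - <<'E'
from h import *
import pickle
c=camera_params("wrist");w=get_image("wrist");pickle.dump(c,open("cw5.pkl","wb"))
cv2.imwrite("pics/w5.png",w)
E
```

```text
(no output)
```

View pics/w5.png

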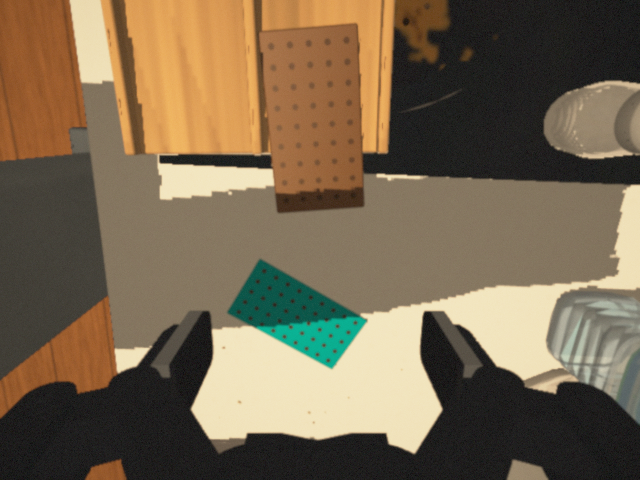

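Third crispbread stands out; corners (261,31),(357,24),(364,206),(278,212), slightly turned.

```bash
python3 - <<'E'
from h import *
import pickle
np.set_printoptions(precision=4,suppress=True)
c=pickle.load(open("cw5.pkl","rb"))
P=np.array([onz(c,*q,.048)[:2] for q in((261,31),(357,24),(364,206),(278,212))]);print(P,P.mean(0))
d=P[0]+P[1]-P[2]-P[3];d/=np.linalg.norm(d);yaw=np.degrees(np.arctan2(d[1],d[0]));print("yaw",yaw)
g=(P[2]+P[3])/2+d*.0175;print(g)
go(g[0],g[1],.032,yaw)
E
```

```text
[[0.4626 0.2578]
 [0.5138 0.2634]
 [0.5258 0.1656]
 [0.4732 0.1594]] [0.4939 0.2115]
yaw 96.5485183134004
[0.4975 0.1799]
tcp [0.4978 0.1359 0.1372] F [-0.1 -0.1 -0.1] shift [0.877 0.038 2.105] turn [-0.001  -0.001  -0.0674] t 34.1
```

>>> send_rows(
  rows=[
    {"tx": 0.3, "ty": 0.03, "tz": 0.1, "wx": 0, "wy": 0, "wz": -0.067},
    {"tx": 0.7, "ty": 0.04, "tz": 0.4, "wx": 0, "wy": 0, "wz": -0.067},
    {"tx": 0.79, "ty": 0.05, "tz": 0.9, "wx": 0, "wy": 0, "wz": -0.067},
    {"tx": 0.79, "ty": 0.05, "tz": 1.4, "wx": 0, "wy": 0, "wz": -0.067},
    {"tx": 0.79, "ty": 0.05, "tz": 1.8, "wx": 0, "wy": 0, "wz": -0.067},
    {"tx": 0.79, "ty": 0.05, "tz": 2.05, "wx": 0, "wy": 0, "wz": -0.067},
    {"tx": 0.79, "ty": 0.05, "tz": 2.11, "wx": 0, "wy": 0, "wz": -0.067},
    {"tx": 0.79, "ty": 0.05, "tz": 2.11, "wx": 0, "wy": 0, "wz": -0.067},
    {"tx": 0.79, "ty": 0.05, "tz": 2.11, "wx": 0, "wy": 0, "wz": -0.067},
  ],
  hand=80,
  grip_force=20,
)

```text
t: 35.0
tcp_pos: [0.4999, 0.1769, 0.0325]
ee_rot: [0.665, 0.747, 0.001, 0.0]
wrist_force: [-0.9, -0.2, -0.1]
opening: 0.0802
gripper_force: 0.0
```

>>> send_rows(
  rows=[
    {"tx": 0, "ty": 0, "tz": 0, "wx": 0, "wy": 0, "wz": 0},
    {"tx": 0, "ty": 0, "tz": 0, "wx": 0, "wy": 0, "wz": 0},
    {"tx": 0, "ty": 0, "tz": 0, "wx": 0, "wy": 0, "wz": 0},
    {"tx": 0, "ty": 0, "tz": 0, "wx": 0, "wy": 0, "wz": 0},
  ],
  hand=58,
)

```text
t: 35.4
tcp_pos: [0.4992, 0.1765, 0.0319]
ee_rot: [0.665, 0.747, 0.001, -0.0]
wrist_force: [-0.2, 0.4, 0.4]
opening: 0.0582
gripper_force: 0.0
```

>>> send_rows(
  rows=[
    {"tx": 0, "ty": 0, "tz": 0, "wx": 0, "wy": 0, "wz": 0},
    {"tx": 0, "ty": 0, "tz": 0, "wx": 0, "wy": 0, "wz": 0},
    {"tx": 0, "ty": 0, "tz": 0, "wx": 0, "wy": 0, "wz": 0},
    {"tx": 0, "ty": 0, "tz": 0, "wx": 0, "wy": 0, "wz": 0},
  ],
  hand=50,
)

```text
t: 35.8
tcp_pos: [0.4992, 0.1765, 0.0319]
ee_rot: [0.665, 0.747, 0.0, -0.0]
wrist_force: [-1.8, -0.1, 3.3]
opening: 0.053
gripper_force: 20.5
```

>>> send_rows(
  rows=[
    {"tx": 0, "ty": 0, "tz": -0.1, "wx": 0, "wy": 0, "wz": 0},
    {"tx": 0, "ty": 0, "tz": -0.3, "wx": 0, "wy": 0, "wz": 0},
    {"tx": 0, "ty": 0, "tz": -0.6, "wx": 0, "wy": 0, "wz": 0},
    {"tx": -0.2, "ty": 0, "tz": -1.0, "wx": 0, "wy": 0, "wz": 0.02},
    {"tx": -0.5, "ty": -0.1, "tz": -1.4, "wx": 0, "wy": 0, "wz": 0.04},
    {"tx": -1.0, "ty": -0.3, "tz": -1.6, "wx": 0, "wy": 0, "wz": 0.06},
    {"tx": -1.6, "ty": -0.5, "tz": -1.7, "wx": 0, "wy": 0, "wz": 0.06},
    {"tx": -2.2, "ty": -0.7, "tz": -1.7, "wx": 0, "wy": 0, "wz": 0.06},
    {"tx": -2.7, "ty": -0.9, "tz": -1.7, "wx": 0, "wy": 0, "wz": 0.06},
    {"tx": -2.9, "ty": -1.0, "tz": -1.7, "wx": 0, "wy": 0, "wz": 0.06},
  ],
)

```text
t: 36.8
tcp_pos: [0.4654, 0.0251, 0.117]
ee_rot: [0.688, 0.726, 0.0, -0.0]
wrist_force: [-0.4, 0.3, -0.2]
opening: 0.0534
gripper_force: 21.4
```

```bash
python3 - <<'E'
from h import *
w=get_image("top");cv2.imwrite("pics/t5.png",w);a=cv2.imread("pics/c4.png")[:300,:780];b=cv2.resize(w[225:325,215:475],(780,300),interpolation=3)
print("change box/lid area",cv2.absdiff(a,b)[80:260,255:680].max(2).mean(), [ (cv2.absdiff(a,b)[80:260,s].max(2)>60).sum() for s in (slice(255,440),slice(460,680))])
go(.4372,-.141,.1,93.2)
E
```

```text
change box/lid area 34.52875816993464 [np.int64(14001), np.int64(954)]
tcp [0.465  0.0247 0.1168] F [-0.4 -0.   0.2] shift [-3.28  -0.732  0.335] turn [-0.0008 -0.0003 -0.0023] t 36.85
```

```bash
python3 - <<'E'
from h import *
w=cv2.imread("pics/t5.png");s=get_image("scene");o=np.zeros((600,780,3),np.uint8);o[:300]=cv2.resize(w[225:325,215:475],(780,300),interpolation=3)
o[305:600,:400]=cv2.resize(s[190:340,190:393],(400,295),interpolation=3)
cv2.imwrite("pics/c5.png",o)
E
```

```text
(no output)
```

View pics/c5.png

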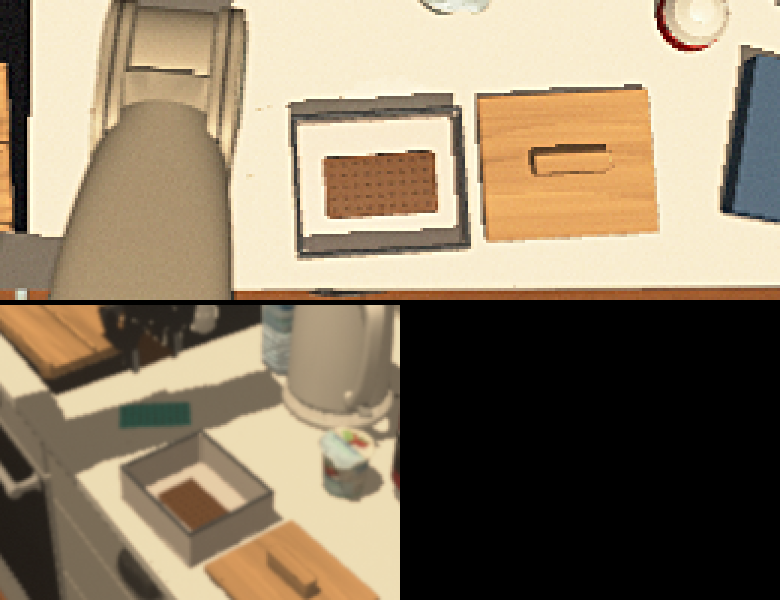

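```bash
python3 - <<'E'
from h import *
np.set_printoptions(precision=4,suppress=True)
c=camera_params("top")
g=lambda u,v,z:onz(c,215+(u-.5)/3,225+(v-.5)/3,z)[:2]
P=np.array([g(*p,.055) for p in((290,117),(462,106),(470,247),(298,257))]);m=P.mean(0);print("box",P,m)
d=P[0]+P[3]-P[1]-P[2];print(np.degrees(np.arctan2(d[1],d[0])));d=P[0]+P[1]-P[2]-P[3];print(np.degrees(np.arctan2(d[1],d[0]))+90)
Q=[g(*p,.01) for p in((324,159),(434,151),(438,211),(326,218))];print("stack",np.mean(Q,0))
go(m[0]+.0018,m[1]-.031,.1,93.3)
E
```

```text
box [[ 0.4868 -0.0573]
 [ 0.4969 -0.2103]
 [ 0.372  -0.2158]
 [ 0.3634 -0.0644]] [ 0.4298 -0.1369]
93.52473695163947
92.90976045875445
stack [ 0.4299 -0.1405]
tcp [0.4656 0.0259 0.1167] F [ 0.4 -0.1 -0.1] shift [-3.836 -0.887  0.329] turn [-0.0002 -0.0014 -0.0037] t 36.9
```

>>> send_rows(
  rows=[
    {"tx": -0.3, "ty": -0.1, "tz": 0, "wx": 0, "wy": 0, "wz": -0.003},
    {"tx": -0.9, "ty": -0.25, "tz": 0, "wx": 0, "wy": 0, "wz": -0.003},
    {"tx": -1.7, "ty": -0.4, "tz": 0, "wx": 0, "wy": 0, "wz": -0.003},
    {"tx": -2.5, "ty": -0.6, "tz": 0, "wx": 0, "wy": 0, "wz": -0.003},
    {"tx": -3.2, "ty": -0.75, "tz": 0, "wx": 0, "wy": 0, "wz": -0.003},
    {"tx": -3.7, "ty": -0.87, "tz": 0.1, "wx": 0, "wy": 0, "wz": -0.003},
    {"tx": -3.87, "ty": -0.88, "tz": 0.4, "wx": 0, "wy": 0, "wz": -0.003},
    {"tx": -3.87, "ty": -0.88, "tz": 0.8, "wx": 0, "wy": 0, "wz": -0.003},
    {"tx": -3.87, "ty": -0.88, "tz": 1.2, "wx": 0, "wy": 0, "wz": -0.003},
    {"tx": -3.87, "ty": -0.88, "tz": 1.2, "wx": 0, "wy": 0, "wz": -0.003},
  ],
)

```text
t: 37.9
tcp_pos: [0.4313, -0.167, 0.054]
ee_rot: [0.686, 0.728, -0.0, -0.003]
wrist_force: [-1.2, -0.2, -0.7]
opening: 0.0531
gripper_force: 21.4
```

>>> send_rows(
  rows=[
    {"tx": 0, "ty": 0, "tz": 0.2, "wx": 0, "wy": 0, "wz": 0},
    {"tx": 0, "ty": 0, "tz": 0.45, "wx": 0, "wy": 0, "wz": 0},
    {"tx": 0, "ty": 0, "tz": 0.65, "wx": 0, "wy": 0, "wz": 0},
    {"tx": 0, "ty": 0, "tz": 0.76, "wx": 0, "wy": 0, "wz": 0},
    {"tx": 0, "ty": 0, "tz": 0.82, "wx": 0, "wy": 0, "wz": 0},
    {"tx": 0, "ty": 0, "tz": 0.82, "wx": 0, "wy": 0, "wz": 0},
    {"tx": 0, "ty": 0, "tz": 0.82, "wx": 0, "wy": 0, "wz": 0},
  ],
)

```text
t: 38.6
tcp_pos: [0.4333, -0.1691, 0.0155]
ee_rot: [0.686, 0.728, 0.0, -0.0]
wrist_force: [-0.3, -0.9, -0.6]
opening: 0.0531
gripper_force: 21.4
```

Release, rise, and go back toward the lid with a full check of tray, box and lid.

>>> send_rows(
  rows=[
    {"tx": 0, "ty": 0, "tz": 0, "wx": 0, "wy": 0, "wz": 0},
    {"tx": 0, "ty": 0, "tz": 0, "wx": 0, "wy": 0, "wz": 0},
    {"tx": 0, "ty": 0, "tz": 0, "wx": 0, "wy": 0, "wz": 0},
    {"tx": 0, "ty": 0, "tz": 0, "wx": 0, "wy": 0, "wz": 0},
    {"tx": 0, "ty": 0, "tz": -0.3, "wx": 0, "wy": 0, "wz": 0},
    {"tx": 0, "ty": 0, "tz": -0.9, "wx": 0, "wy": 0, "wz": 0},
    {"tx": 0, "ty": 0, "tz": -1.7, "wx": 0, "wy": 0, "wz": 0},
    {"tx": 0, "ty": 0, "tz": -2.4, "wx": 0, "wy": 0, "wz": 0},
    {"tx": 0, "ty": 0, "tz": -3.0, "wx": 0, "wy": 0, "wz": 0},
    {"tx": 0.7, "ty": 0, "tz": -3.4, "wx": 0, "wy": 0, "wz": 0},
  ],
  hand=68,
)

```text
t: 39.6
tcp_pos: [0.4335, -0.1371, 0.1886]
ee_rot: [0.687, 0.726, 0.001, 0.003]
wrist_force: [-0.5, 0.8, 0.2]
opening: 0.0678
gripper_force: 0.0
```

>>> send_rows(
  rows=[
    {"tx": 0.9, "ty": 0, "tz": 0, "wx": 0, "wy": 0, "wz": 0},
    {"tx": 1.8, "ty": 0, "tz": 0, "wx": 0, "wy": 0, "wz": 0},
    {"tx": 2.6, "ty": 0, "tz": 0, "wx": 0, "wy": 0, "wz": 0},
    {"tx": 3.2, "ty": 0, "tz": 0, "wx": 0, "wy": 0, "wz": 0},
    {"tx": 3.2, "ty": 0, "tz": 0, "wx": 0, "wy": 0, "wz": 0},
  ],
)

```text
t: 40.1
tcp_pos: [0.4206, 0.0284, 0.1854]
ee_rot: [0.684, 0.729, 0.001, -0.001]
wrist_force: [-0.9, -0.2, 0.0]
opening: 0.0678
gripper_force: 0.0
```

```bash
python3 - <<'E'
from h import *
go(.448,-.311,.08,93)
w=get_image("top");s=get_image("wrist");o=np.zeros((600,780,3),np.uint8);o[:300]=cv2.resize(w[225:325,215:475],(780,300),interpolation=3)
o[300:600,:400]=cv2.resize(s,(400,300));sc=get_image("scene");o[300:600,400:]=cv2.resize(sc[150:340,165:406],(380,300),interpolation=3)
cv2.imwrite("pics/c6.png",o)
E
```

```text
tcp [0.4206 0.0284 0.1854] F [-0.9 -0.2  0. ] shift [-6.813  0.114  2.095] turn [-0.0003 -0.002   0.0116] t 40.1
```

View pics/c6.png

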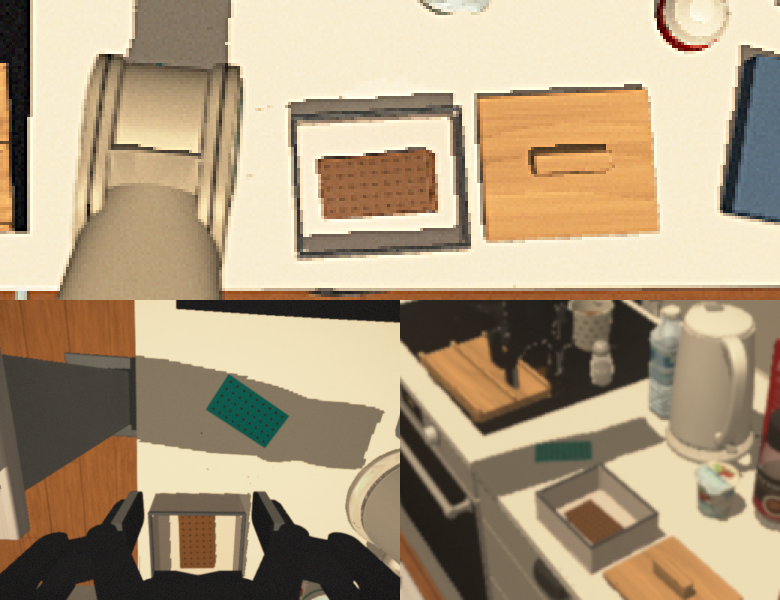

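>>> send_rows(
  rows=[
    {"tx": -0.7, "ty": 0.1, "tz": -0.3, "wx": 0, "wy": 0, "wz": 0.012},
    {"tx": -1.5, "ty": 0.2, "tz": -0.8, "wx": 0, "wy": 0, "wz": 0.012},
    {"tx": -2.4, "ty": 0.2, "tz": -1.2, "wx": 0, "wy": 0, "wz": 0.012},
    {"tx": -3.3, "ty": 0.2, "tz": -1.6, "wx": 0, "wy": 0, "wz": 0.012},
    {"tx": -4.1, "ty": 0.2, "tz": -1.7, "wx": 0, "wy": 0, "wz": 0.012},
    {"tx": -4.7, "ty": 0.2, "tz": -1.7, "wx": 0, "wy": 0, "wz": 0.012},
    {"tx": -5.0, "ty": 0.2, "tz": -1.7, "wx": 0, "wy": 0, "wz": 0.012},
    {"tx": -5.0, "ty": 0.2, "tz": -1.7, "wx": 0, "wy": 0, "wz": 0.012},
    {"tx": -5.0, "ty": 0.2, "tz": -1.7, "wx": 0, "wy": 0, "wz": 0.012},
  ],
  hand=80,
)

```text
t: 41.15
tcp_pos: [0.4456, -0.2232, 0.2697]
ee_rot: [0.691, 0.723, 0.0, -0.001]
wrist_force: [0.1, 0.6, -0.0]
opening: 0.08
gripper_force: 0.0
```

```bash
python3 - <<'E'
from h import *
import pickle
go(.448,-.311,.08,93)
c=camera_params("wrist");w=get_image("wrist");pickle.dump(c,open("cw6.pkl","wb"))
cv2.imwrite("pics/w6.png",cv2.resize(w[:,120:520],(667,800),interpolation=3)[:600] if 0 else w)
E
```

```text
tcp [ 0.4456 -0.2232  0.2697] F [ 0.1  0.6 -0. ] shift [-1.765 -0.027  3.789] turn [-0.0012 -0.0025 -0.0065] t 41.15
```

View pics/w6.png

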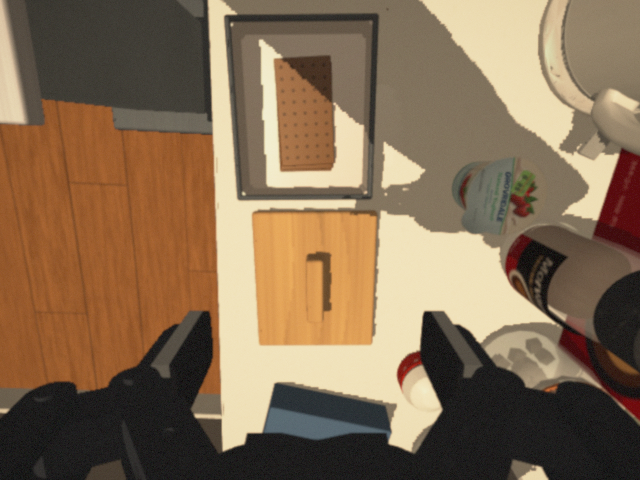

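```bash
python3 - <<'E'
from h import *
import pickle
np.set_printoptions(precision=4,suppress=True)
c=pickle.load(open("cw6.pkl","rb"))
def f(n,pp,z):
    P=np.array([onz(c,*q,z)[:2] for q in pp]);d=P[0]+P[1]-P[2]-P[3];e=P[1]+P[2]-P[0]-P[3]
    print(n,P.mean(0),"len",np.linalg.norm(d)/2,"wid",np.linalg.norm(e)/2,"yaw",np.degrees(np.arctan2(d[1],d[0])),np.degrees(np.arctan2(e[1],e[0]))+90)
f("box",((225,16),(378,13),(373,198),(239,200)),.055)
f("lid",((253,211),(378,210),(374,345),(260,346)),.02)
E
```

```text
box [ 0.4303 -0.1361] len 0.1513853944578946 wid 0.12528489609939678 yaw 93.5180501235852 93.54130175342863
lid [ 0.449  -0.3088] len 0.1589816618125192 wid 0.13092728510923898 yaw 93.18820192753881 93.16370853206311
```

>>> send_rows(
  rows=[
    {"tx": -0.5, "ty": 0, "tz": 0.3, "wx": 0, "wy": 0, "wz": -0.008},
    {"tx": -1.1, "ty": 0, "tz": 0.9, "wx": 0, "wy": 0, "wz": -0.008},
    {"tx": -1.6, "ty": -0.01, "tz": 1.6, "wx": 0, "wy": 0, "wz": -0.008},
    {"tx": -1.77, "ty": -0.01, "tz": 2.3, "wx": 0, "wy": 0, "wz": -0.008},
    {"tx": -1.77, "ty": -0.01, "tz": 3.0, "wx": 0, "wy": 0, "wz": -0.008},
    {"tx": -1.77, "ty": -0.01, "tz": 3.5, "wx": 0, "wy": 0, "wz": -0.008},
    {"tx": -1.77, "ty": -0.01, "tz": 3.8, "wx": 0, "wy": 0, "wz": -0.008},
    {"tx": -1.77, "ty": -0.01, "tz": 3.8, "wx": 0, "wy": 0, "wz": -0.008},
  ],
  hand=60,
)

```text
t: 42.0
tcp_pos: [0.448, -0.3084, 0.0775]
ee_rot: [0.687, 0.727, 0.0, -0.004]
wrist_force: [-0.1, 0.1, 0.3]
opening: 0.0598
gripper_force: 0.0
```

```bash
python3 - <<'E'
from h import *
go(.4485,-.3113,.0285,93.2)
E
```

```text
tcp [ 0.448  -0.3084  0.0775] F [-0.1  0.1  0.3] shift [-0.064  0.01   0.979] turn [-0.0045 -0.0057  0.0011] t 42.0
```

>>> send_rows(
  rows=[
    {"tx": -0.03, "ty": 0, "tz": 0.25, "wx": 0, "wy": 0, "wz": 0},
    {"tx": -0.03, "ty": 0, "tz": 0.55, "wx": 0, "wy": 0, "wz": 0},
    {"tx": -0.03, "ty": 0, "tz": 0.8, "wx": 0, "wy": 0, "wz": 0},
    {"tx": -0.03, "ty": 0, "tz": 0.92, "wx": 0, "wy": 0, "wz": 0},
    {"tx": -0.03, "ty": 0, "tz": 0.95, "wx": 0, "wy": 0, "wz": 0},
    {"tx": -0.03, "ty": 0, "tz": 0.95, "wx": 0, "wy": 0, "wz": 0},
  ],
)

```text
t: 42.6
tcp_pos: [0.4501, -0.3133, 0.0328]
ee_rot: [0.687, 0.726, 0.0, -0.0]
wrist_force: [-0.8, 0.4, -0.6]
opening: 0.06
gripper_force: 0.0
```

>>> send_rows(
  rows=[
    {"tx": 0, "ty": 0, "tz": 0, "wx": 0, "wy": 0, "wz": 0},
    {"tx": 0, "ty": 0, "tz": 0, "wx": 0, "wy": 0, "wz": 0},
    {"tx": 0, "ty": 0, "tz": 0, "wx": 0, "wy": 0, "wz": 0},
    {"tx": 0, "ty": 0, "tz": 0, "wx": 0, "wy": 0, "wz": 0},
    {"tx": 0, "ty": 0, "tz": 0, "wx": 0, "wy": 0, "wz": 0},
    {"tx": 0, "ty": 0, "tz": 0, "wx": 0, "wy": 0, "wz": 0},
    {"tx": 0, "ty": 0, "tz": 0, "wx": 0, "wy": 0, "wz": 0},
  ],
  hand=0,
  grip_force=40,
)

```text
t: 43.3
tcp_pos: [0.4504, -0.3137, 0.0333]
ee_rot: [0.687, 0.726, 0.0, 0.0]
wrist_force: [-0.8, 0.6, 4.9]
opening: 0.0168
gripper_force: 41.1
```

>>> send_rows(
  rows=[
    {"tx": 0, "ty": 0, "tz": -0.1, "wx": 0, "wy": 0, "wz": 0},
    {"tx": 0, "ty": 0, "tz": -0.4, "wx": 0, "wy": 0, "wz": 0},
    {"tx": 0, "ty": 0, "tz": -0.8, "wx": 0, "wy": 0, "wz": 0},
    {"tx": 0, "ty": 0, "tz": -1.2, "wx": 0, "wy": 0, "wz": 0},
    {"tx": 0.4, "ty": 0, "tz": -1.5, "wx": 0, "wy": 0, "wz": 0},
    {"tx": 1.1, "ty": -0.05, "tz": -1.5, "wx": 0, "wy": 0, "wz": 0},
    {"tx": 1.9, "ty": -0.1, "tz": -1.5, "wx": 0, "wy": 0, "wz": 0},
    {"tx": 2.7, "ty": -0.15, "tz": -1.5, "wx": 0, "wy": 0, "wz": 0},
    {"tx": 3.3, "ty": -0.18, "tz": -1.5, "wx": 0, "wy": 0, "wz": 0},
    {"tx": 3.46, "ty": -0.18, "tz": -1.5, "wx": 0, "wy": 0, "wz": 0},
  ],
)

```text
t: 44.3
tcp_pos: [0.4289, -0.1375, 0.1067]
ee_rot: [0.686, 0.727, 0.0, -0.003]
wrist_force: [-0.9, -0.1, -1.8]
opening: 0.017
gripper_force: 40.1
```

>>> send_rows(
  rows=[
    {"tx": 0, "ty": 0, "tz": 0, "wx": 0, "wy": 0, "wz": 0},
    {"tx": 0, "ty": 0, "tz": 0, "wx": 0, "wy": 0, "wz": 0},
    {"tx": 0, "ty": 0, "tz": 0, "wx": 0, "wy": 0, "wz": 0},
  ],
)

```text
t: 44.6
tcp_pos: [0.4321, -0.1422, 0.1079]
ee_rot: [0.688, 0.726, 0.0, 0.0]
wrist_force: [-0.4, 0.8, -1.8]
opening: 0.0168
gripper_force: 40.2
```

```bash
python3 - <<'E'
from h import *
s=observe();M=R.from_quat(s["ee_rot"]).as_matrix();print(np.degrees(np.arctan2(M[1,0],M[0,0])),M[2])
go(.4318,-.1409,.083,93.3)
w=get_image("top");o=np.zeros((600,780,3),np.uint8);o[:300]=cv2.resize(w[225:325,215:475],(780,300),interpolation=3)
o[300:,:400]=cv2.resize(get_image("wrist"),(400,300));s=get_image("scene");o[300:600,400:]=cv2.resize(s[190:340,190:380],(380,300),interpolation=3);cv2.imwrite("pics/c7.png",o)
E
```

```text
93.08156753647873 [ 2.93258473e-04  5.78186469e-04 -9.99999790e-01]
tcp [ 0.4321 -0.1422  0.1079] F [-0.4  0.8 -1.8] shift [ 0.027 -0.005  0.498] turn [ 0.0006 -0.0003 -0.0038] t 44.6
```

View pics/c7.png

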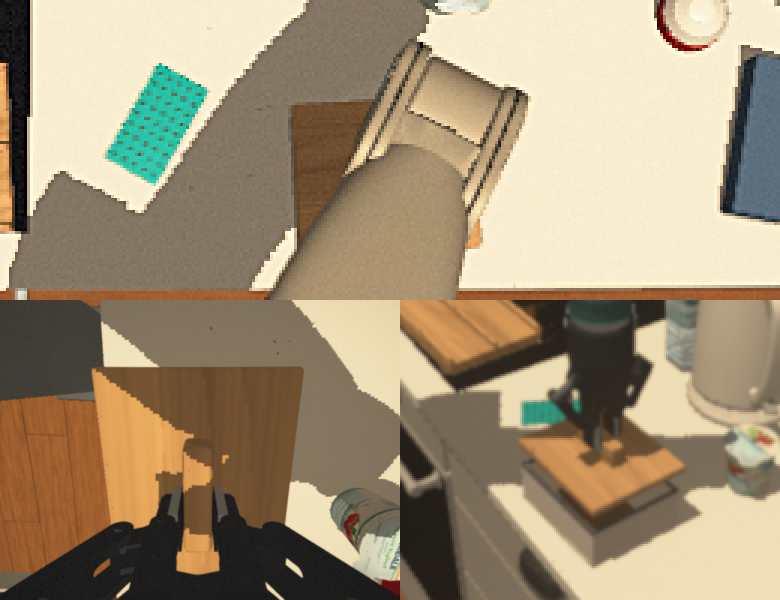

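>>> send_rows(
  rows=[
    {"tx": 0.02, "ty": 0, "tz": 0.1, "wx": 0, "wy": 0, "wz": -0.005},
    {"tx": 0.02, "ty": 0, "tz": 0.2, "wx": 0, "wy": 0, "wz": -0.005},
    {"tx": 0.02, "ty": 0, "tz": 0.3, "wx": 0, "wy": 0, "wz": -0.005},
    {"tx": 0.02, "ty": 0, "tz": 0.38, "wx": 0, "wy": 0, "wz": -0.005},
    {"tx": 0.02, "ty": 0, "tz": 0.42, "wx": 0, "wy": 0, "wz": -0.005},
    {"tx": 0.02, "ty": 0, "tz": 0.46, "wx": 0, "wy": 0, "wz": -0.005},
    {"tx": 0.02, "ty": 0, "tz": 0.46, "wx": 0, "wy": 0, "wz": -0.005},
  ],
)

```text
t: 45.45
tcp_pos: [0.4313, -0.1399, 0.0845]
ee_rot: [0.686, 0.728, 0.0, -0.001]
wrist_force: [-0.1, -0.4, -1.3]
opening: 0.017
gripper_force: 40.2
```

>>> send_rows(
  rows=[
    {"tx": 0, "ty": 0, "tz": 0.03, "wx": 0, "wy": 0, "wz": 0},
    {"tx": 0, "ty": 0, "tz": 0.06, "wx": 0, "wy": 0, "wz": 0},
    {"tx": 0, "ty": 0, "tz": 0.09, "wx": 0, "wy": 0, "wz": 0},
    {"tx": 0, "ty": 0, "tz": 0.1, "wx": 0, "wy": 0, "wz": 0},
    {"tx": 0, "ty": 0, "tz": 0.1, "wx": 0, "wy": 0, "wz": 0},
  ],
)

```text
t: 45.95
tcp_pos: [0.4316, -0.1401, 0.0803]
ee_rot: [0.686, 0.728, 0.0, -0.0]
wrist_force: [-1.1, 1.6, 3.5]
opening: 0.017
gripper_force: 40.8
```

>>> send_rows(
  rows=[
    {"tx": 0, "ty": 0, "tz": 0, "wx": 0, "wy": 0, "wz": 0},
    {"tx": 0, "ty": 0, "tz": 0, "wx": 0, "wy": 0, "wz": 0},
    {"tx": 0, "ty": 0, "tz": 0, "wx": 0, "wy": 0, "wz": 0},
    {"tx": 0, "ty": 0, "tz": -0.3, "wx": 0, "wy": 0, "wz": 0},
    {"tx": 0, "ty": 0, "tz": -0.9, "wx": 0, "wy": 0, "wz": 0},
    {"tx": 0, "ty": 0, "tz": -1.7, "wx": 0, "wy": 0, "wz": 0},
    {"tx": 0.2, "ty": 0, "tz": -2.5, "wx": 0, "wy": 0, "wz": 0},
    {"tx": 0.8, "ty": 0, "tz": -2.8, "wx": 0, "wy": 0, "wz": 0},
    {"tx": 1.6, "ty": 0, "tz": -2.8, "wx": 0, "wy": 0, "wz": 0},
    {"tx": 2.5, "ty": 0, "tz": -2.8, "wx": 0, "wy": 0, "wz": 0},
  ],
  hand=60,
)

```text
t: 46.95
tcp_pos: [0.4248, -0.0149, 0.2211]
ee_rot: [0.686, 0.727, 0.001, 0.001]
wrist_force: [0.9, 0.3, -0.8]
opening: 0.0602
gripper_force: 0.0
```

>>> send_rows(
  rows=[
    {"tx": 0.9, "ty": 0, "tz": 0, "wx": 0, "wy": 0, "wz": 0},
    {"tx": 1.7, "ty": 0, "tz": 0, "wx": 0, "wy": 0, "wz": 0},
    {"tx": 2.0, "ty": 0, "tz": 0, "wx": 0, "wy": 0, "wz": 0},
    {"tx": 2.0, "ty": 0, "tz": 0, "wx": 0, "wy": 0, "wz": 0},
    {"tx": 2.0, "ty": 0, "tz": 0, "wx": 0, "wy": 0, "wz": 0},
  ],
)

```text
t: 47.45
tcp_pos: [0.4179, 0.0843, 0.2199]
ee_rot: [0.685, 0.728, 0.0, -0.0]
wrist_force: [0.3, -0.4, 0.2]
opening: 0.0599
gripper_force: 0.0
```

```bash
python3 - <<'E'
from h import *
w=get_image("top");o=np.zeros((600,780,3),np.uint8);o[:300]=cv2.resize(w[225:325,215:475],(780,300),interpolation=3)
s=get_image("scene");o[300:600,:380]=cv2.resize(s[190:340,190:380],(380,300),interpolation=3);o[300:,380:]=cv2.resize(get_image("wrist"),(400,300));cv2.imwrite("pics/c8.png",o)
print(observe()["tcp_pos"])
E
```

```text
[0.41811075 0.08351853 0.21995315]
```

View pics/c8.png

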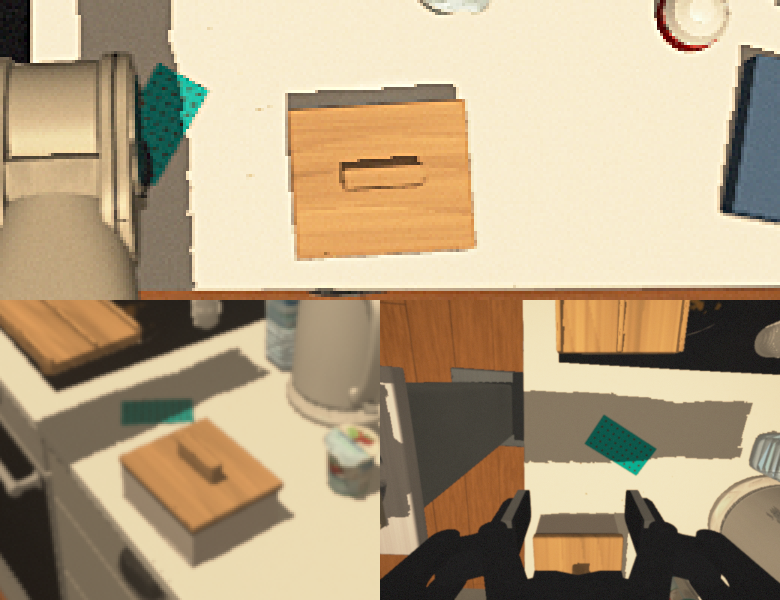

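```bash
python3 - <<'E'
from h import *
c=camera_params("top")
print(np.mean([onz(c,215+(u-.5)/3,225+(v-.5)/3,.067) for u,v in((288,109),(465,100),(476,247),(297,259))],0), "box .430 -.1365")
print(job_done())
E
```

```text
[ 0.43163072 -0.13743718  0.067     ] box .430 -.1365
the job is handed in; nothing more can be done
None
```

All three crispbreads I found on the tray (the fourth was absent) are flat in the box, the lid is back on and fully seated, and the job is handed in; no verdict came back.

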